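# Stand the wooden spoon in the utensil crock and slide the crock onto its tray

## Robot

A 6-joint arm with a two-finger parallel gripper is mounted at the origin on a cart in front of the work surface, level with it; the furniture and walls round the work are solid. World frame = base frame: x ahead of the robot, y to its left, z up, the work surface at z = 0. Lengths are in m, angles in rad, forces in N, time in s.
With the tool pointing down it reaches from about 0.375 to 0.975 m from the base axis. Payload 3.8 kg.
Tool frame: the origin (TCP) lies midway between the tips of the shut fingers; the grasp point (between the pads) lies 19 mm behind it; z points along the fingers, y is the line along which they close (so a half turn about z gives the same grasp; the last joint's range is limited). The gripper opens to 85 mm and grips with 20 to 120 N. Pads are 22 mm wide; open, the fingers measure 114 mm over their backs; the gripper's body (76 mm by 85 mm) begins 54 mm behind the grasp point. The pads swing forward as they close: fully open they stand 13 mm farther back than shut.
Start: joints at [-1.262, 0.264, 1.604, -0, 1.274, -0.037], TCP at [0.229, -0.635, 0.231] pointing down, gripper open.
Joint ranges: [-2.63, 2.63], [-0.94, 2.18], [0.31, 2.57], [-1.31, 4.45], [0, 2.66], [-2.55, 2.55]. Speed limits (rad/s): [2.57, 2.57, 3.14, 3.14, 3.14, 3.14].

## Interface

Orientations are given as a rotation vector (axis times angle).
In Python, from workcell import status, read_camera, workorder, masks_of gives the robot as it stands.
- The arm moves only by the tool drive_tool, never from a script. Its argument "rows" is a list of rows, each a list of 7 numbers: the turn, a rotation vector about the tool's x, y, z in degrees, then the shift along the tool's x, y, z in m, then the opening, from 0 (shut) to 1 (fully open). In form: [[ax, ay, az, tx, ty, tz, claw], ...]. A call has 1 to 8 rows; each row shifts and turns the commanded pose from where the row before left it, along the tool's axes as they then stand; what a row does not reach is not made up. A row lasts 1/12 s, in which the tool goes at most 41.7 mm and 7.16 degrees, less where a joint would pass 70% of its speed; a pose out of reach is approached as far as the arm can. A call is refused whole if a number of a shift passes 0.0417 or a number of a turn 7.16, either way. A call with a gripper value outside its range is refused whole. The fingers move at their own pace and stop on an object; "force" is the grip in N (left out, the last holds). Time passes only in rows, so rows that do not move let the fingers close. It gives the time, the measured TCP pose, the force, the opening and the grip force at its end, in the units of the state.
- status.read_state(): the state, without advancing time (a new reading comes with each control period).
- read_camera(name): name is "scene" or "side" or "wrist"; returns a dict with "color" (400x640x3 uint8, red, green, blue), "intrinsics" (3x3 intrinsics, pixels), "world_from_camera" (4x4, takes a point from camera to world coordinates); the wrist camera has in their place "mount" (4x4, takes a point from camera to tool coordinates, whose origin is the TCP and whose axes are the flange's). Camera axes: x right, y up, looking along -z (the intrinsics and any distortion apply to the point x, -y, -z); pixel columns grow to the right and rows downward; lengths in m; the calibration is good to about 2 mm. A picture is of the moment at which its call begins: read the wrist's pose just before it. There is no depth.
- workorder.finish_job(): hands the job in; it is judged then, once.
Trained networks look in a picture, given as the dict that the camera call returned (one of the last four; its "shot" number tells which), for a name from the list of things; names that differ only in an ending like _2 or _b are one class to them, and where a whole thing is asked for, a point or a joint stands for the part that bears it (a point fixed in the world has none). Each returns a list of dicts, best first, with "score" (0 to 1); they miss things now and then, are a little off and sometimes report something else, mostly with a low value. They report only what shows in the picture. A call takes as long as a camera call.
- masks_of(picture, name): "mask" (400x640 bool, what is visible of it) and "bbox" ([left, top, right, bottom] in pixels, round what is visible of it).
The state is a dict: "time": time; "q": joint angles; "joint_vel": joint speeds; "joint_torque": joint torques, N m; "tool_pos": TCP position; "tcp_rot": TCP orientation; "wrist_force": force on the tool from outside, world axes, zero at the start; "torque": the same for the moment, N m; "width": opening from 0.0 (shut) to 1.0 (fully open); "grip_force": force on a finger pad.
Only numpy, scipy, OpenCV 4.12 (cv2) and the standard library are available. Lean on these libraries where they do the work, as an engineer would, in place of code of your own. Each camera call takes 0.05 s, during which the arm holds its last target. There are 200 camera calls.

## Task

Put the cooking tools away: stand the wooden spoon, handle down, in one of the two empty front pockets of the white utensil crock, and slide the crock along the worktop and over the raised rim of the low wooden tray, so that in the end it stands flat on the tray's floor, wholly inside the rim, beside the salt and pepper, with the spoon standing in it. Push the crock, do not pick it up or tip it over, and leave the salt, the pepper mill and the things lying about where they are.

Things in the scene. Friction and masses are not known exactly. Their poses are not given: they have to be found in the camera images.
- spoon: Pale wooden spoon, 320 mm long, 0.04 kg. Origin: mid-length, on its underside. Its +y runs along the handle to the handle end (160 mm away), -y to the oval head (52 mm wide, y = -160 to -80 mm); +z its upper side. Handle: bar about 13 mm wide, 12 mm high, its middle at z = 7, y = -69 to +160 mm; it slopes 5 degrees down from the spoon rest to the worktop. It balances at y = -20 mm.
- spoon_foot (a point): Middle of the end of the spoon's handle (y = +158 mm, z = 7 mm in the spoon's frame): the end that goes down into the crock.
- spoon_head (a point): Middle of the spoon's head near its far end (y = -150 mm, z = 5 mm in the spoon's frame): the end that stays on top.
- crock: White stoneware crock, blue lines, loose, 0.6 to 0.9 kg: round, 130 mm wide, 130 mm high, wall 6, inner floor at z = 8; foot 112 mm wide. Origin: centre of underside, z up. A grey cross insert (3 mm thick, along its x and y axes, top at z = 80) makes four pockets. The two at +x hold a red spatula and a whisk, fixed, leaning 14 deg to +x, 300 mm high; the two at -x, turned to the robot, are empty.
- pocket_left (a point): Floor of the empty pocket at the crock's -x, +y side, at x = -27, y = +27, z = 8 mm in the crock's frame. The pocket is a quarter disc: from the insert (1.5 mm from the crock's axes) to the inner wall (59 mm from the centre).
- pocket_right (a point): The same for the empty pocket at the crock's -x, -y side, at x = -27, y = -27, z = 8 mm in the crock's frame.
- tray: Low wooden tray, fixed. Origin: centre of its underside; long side along its y. Floor 190 (x) by 300 mm (y), 4 mm above the worktop; round it a rim 9 mm high (5 above the floor), 5 mm wide on top, then outside a bevel falling over 27 mm to the worktop. Outer size 254 x 364 mm. Salt and pepper stand at its +y end; its empty -y end is towards the crock.
- tray_place (a point): Middle of the free part of the tray's floor, at x = 0, y = -65, z = 4 mm in the tray's frame: where the crock belongs.
- pepper_mill: Dark wooden pepper mill, 58 mm in diameter, 170 mm high, loose on the +y end of the tray. Origin: centre of its underside.
- salt_shaker: Salt shaker, glass with a grey cap, 44 mm in diameter, 90 mm high, loose on the +y end of the tray. Origin: centre of its underside.
- peeler: Black peeler, 170 x 25 x 18 mm, lying at the front edge of the worktop, right; not part of the job. Origin: middle of its underside.
- lemon: Lemon, 70 x 57 x 56 mm, lying behind the crock; not part of the job. Origin: middle of its underside.
- onion: Onion, 76 mm, standing near the front edge of the worktop, before the crock and the tray; not part of the job. Origin: middle of its underside.
- spoon_rest: Spoon rest, fixed: round white dish, 100 mm wide, 17 mm high, blue edge. Origin: centre of its underside. On its +y side a notched lip (y = 44 to 58 mm) carries the spoon's neck 21 mm above the worktop between two horns 29 mm high; the head lies over the dish, the handle points to the rest's +y.

How it is judged:
At the end, for the whole second after the job is handed in: The spoon's handle end is in a front pocket (at most 35 mm above the crock's underside) and the spoon leans under about 40 degrees; the crock stands flat (within 1.5 degrees) on the tray's floor, its whole foot inside the rim; both at rest (horizontal distance between spoon_foot and crock below 0.062 m and x of spoon_foot in the frame of crock below 0 m and z of spoon_foot in the frame of crock between 0.004 and 0.035 m and horizontal distance between spoon_foot and spoon_head below 0.2 m and height (world z) of spoon_head above 0.22 m and z of crock in the frame of tray between 0.002 and 0.0055 m and angle between crock's own z axis and vertical below 0.025 rad and x of crock in the frame of tray between -0.045 and 0.045 m and y of crock in the frame of tray between -0.1 and 0.06 m and linear speed of crock below 0.02 m/s and linear speed of spoon below 0.03 m/s); the robot touches nothing.
It fails at once if the crock is lifted more than 30 mm or tipped more than 20 degrees (height (world z) of crock above 0.03 m or angle between crock's own z axis and vertical above 0.35 rad).
It fails at once if salt shaker or pepper mill pushed more than 30 mm or tipped more than 20 degrees (distance of any of salt_shaker, pepper_mill from where it was at the start of the episode above 0.03 m or angle between any of salt_shaker, pepper_mill's own z axis and vertical above 0.35 rad).
It fails at once if peeler, lemon or onion shifted more than 40 mm (distance of any of peeler, lemon, onion from where it was at the start of the episode above 0.04 m).
It also fails if it takes over 69 s, if anything falls off the work surface, if the arm or the gripper's body presses on something with over 40 N, if the wrist force passes 120 N, or if a joint passes its speed limit or range.

## Working session

There is one attempt and no reset: what is moved stays moved. The work goes in short steps, Python scripts to look and compute and a tool call to move; the robot and the scene stay as the last step left them, time stands still between calls to the robot, and variables do not carry over. Pictures are saved under pics/ and viewed, at most 10 in all, crops included, and the job is handed in when it is done.

Besides the shell and the picture viewer there is one more tool, called after "Call:" as name(argument=value, ...) on one line, values as JSON. drive_tool: Moves the arm, as the interface text tells. Its arguments: {"type":"object","properties":{"rows":{"type":"array"},"force":{"type":"number"}},"required":["rows"]}

```bash
mkdir -p pics; ls
cat > h.py <<'E'
import numpy as np, cv2
from scipy.spatial.transform import Rotation as R
from workcell import status, read_camera, workorder, masks_of
def save(p,n): cv2.imwrite('pics/'+n+'.png',p['color'][:,:,::-1])
def T(p):
    if 'world_from_camera' in p: return np.array(p['world_from_camera'])
    return p['W']
def wrist():
    s=status.read_state(); p=read_camera('wrist'); M=np.eye(4); M[:3,:3]=R.from_rotvec(s['tcp_rot']).as_matrix(); M[:3,3]=s['tool_pos']
    p['W']=M@np.array(p['mount']); return p
def ray(p,u,v):
    K=np.array(p['intrinsics']); W=T(p); d=np.array([(u-K[0,2])/K[0,0],-(v-K[1,2])/K[1,1],-1]); return W[:3,3],W[:3,:3]@d
def onz(p,u,v,z):
    o,d=ray(p,u,v); return o+d*(z-o[2])/d[2]
def proj(p,X):
    K=np.array(p['intrinsics']); c=np.linalg.inv(T(p))@np.append(X,1); return np.array([K[0,0]*c[0]/-c[2]+K[0,2],K[1,1]*-c[1]/-c[2]+K[1,2]])
def tri(rays):
    A=0;b=0
    for o,d in rays:
        d=d/np.linalg.norm(d);P=np.eye(3)-np.outer(d,d);A=A+P;b=b+P@o
    return np.linalg.solve(A,b)
E
python3 - <<'E'
from h import *
for n in ['scene','side']:
    p=read_camera(n); save(p,n+'0'); print(n,p.keys(),np.round(p['intrinsics'],1).tolist(),np.round(T(p),3).tolist())
    for o in ['spoon','crock','tray','pepper_mill','salt_shaker','peeler','lemon','onion','spoon_rest']:
        r=masks_of(p,o)
        for q in r[:2]: 
            m=q['mask'];ys,xs=np.nonzero(m); print(o,round(q['score'],2),q['bbox'],xs.mean().round(),ys.mean().round())
print(status.read_state())
E
```

```text
pics
scene dict_keys(['color', 'intrinsics', 'world_from_camera', 'shot']) [[394.6, 0.0, 318.4], [0.0, 394.6, 193.9], [0.0, 0.0, 1.0]] [[-0.457, 0.433, -0.777, -0.44], [-0.89, -0.214, 0.403, 0.472], [0.008, 0.875, 0.483, 0.662], [0.0, 0.0, 0.0, 1.0]]
spoon 0.6 [409.8, 173.4, 431.2, 183.3] 424.0 177.0
crock 0.72 [282.4, 120.0, 342.4, 222.7] 315.0 181.0
tray 0.73 [141.2, 198.0, 277.0, 267.0] 210.0 232.0
pepper_mill 0.72 [156.4, 176.1, 185.0, 229.5] 169.0 199.0
salt_shaker 0.55 [162.6, 213.9, 182.7, 248.4] 173.0 231.0
lemon 0.6 [287.1, 170.8, 301.7, 181.4] 295.0 177.0
onion 0.64 [157.8, 174.9, 183.9, 229.1] 169.0 199.0
onion 0.56 [274.1, 222.5, 304.2, 247.8] 288.0 235.0
spoon_rest 0.36 [411.4, 175.6, 438.8, 180.5] 421.0 178.0
side dict_keys(['color', 'intrinsics', 'world_from_camera', 'shot']) [[502.4, 0.0, 309.5], [0.0, 502.4, 201.5], [0.0, 0.0, 1.0]] [[0.986, 0.092, -0.142, 0.29], [-0.167, 0.412, -0.896, -1.635], [-0.024, 0.906, 0.422, 0.803], [0.0, 0.0, 0.0, 1.0]]
spoon 0.78 [307.7, 230.0, 336.4, 275.5] 320.0 261.0
crock 0.94 [285.6, 128.8, 319.5, 220.2] 304.0 190.0
crock 0.34 [309.5
[... 498 characters left out ...]
.4, 286.4] 325.0 278.0
{'time': 1.0, 'q': array([-1.26190785e+00,  2.63884657e-01,  1.60397389e+00,  1.88597236e-05,
        1.27374780e+00, -3.68848394e-02]), 'joint_vel': array([-0.00012035,  0.00027494, -0.00040236,  0.0001381 ,  0.00075954,
        0.00036049]), 'joint_torque': array([ 8.87685237e-04, -5.15076506e+01, -3.67735040e+01,  1.47459600e-04,
        7.37926221e-04,  1.71529956e-05]), 'tool_pos': array([ 0.22878534, -0.63503679,  0.23130419]), 'tcp_rot': array([-3.09474441e+00, -5.40426484e-01, -2.51482767e-05]), 'wrist_force': array([ 0.03332502, -0.28075451,  1.3609508 ]), 'torque': array([-0.0087724 ,  0.01737383,  0.01754445]), 'grip_force': 0.0, 'width': 0.9994430650616003}
```

Run:
```python
import cv2,numpy as np
a=cv2.imread('pics/scene0.png');b=cv2.imread('pics/side0.png')
a=cv2.resize(a[100:290,130:450],(800,475),interpolation=cv2.INTER_CUBIC); cv2.imwrite('pics/a.png',a)
b=cv2.resize(b[110:300,210:410],(630,598),interpolation=cv2.INTER_CUBIC); cv2.imwrite('pics/b.png',b)
```

```text
(no output)
```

View pics/a.png

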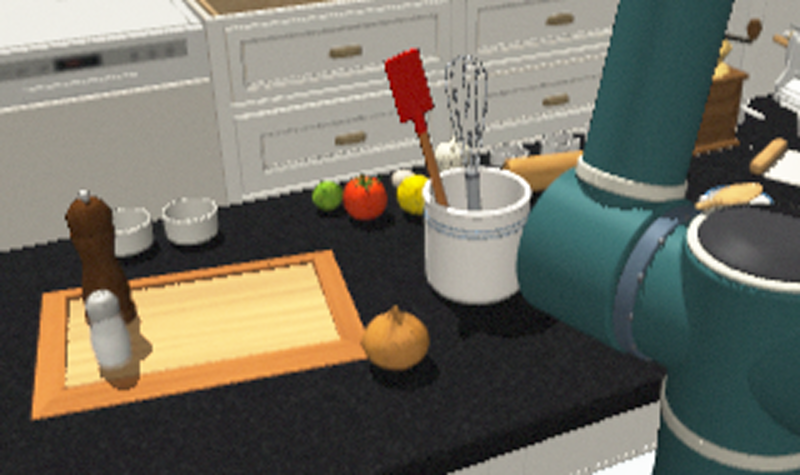

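View pics/b.png

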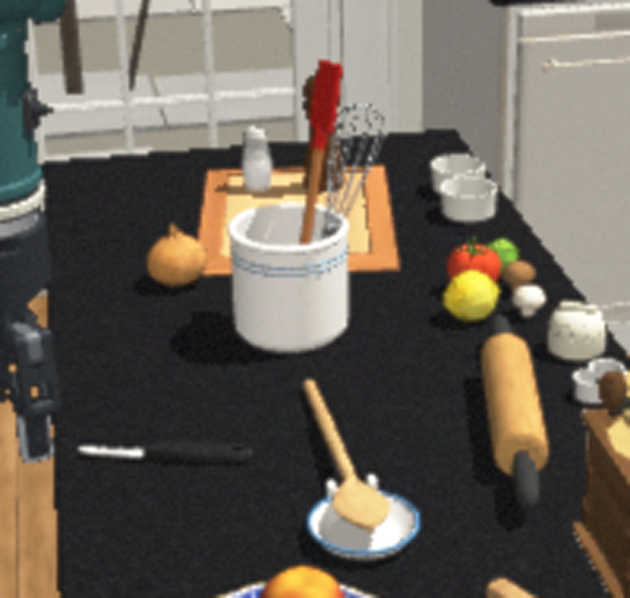

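The scene picture shows the tray at left with its near-right corner at about px (276,243), the crock rim at (321,179) and the onion at (288,235). The side picture shows the spoon with its handle end at (308,232) and head at (325,275), and the crock rim at (302,183).

Run:
```python
from h import *
S=read_camera('scene');D=read_camera('side')
a=lambda x,y:(130+x/2.5,100+y/2.5)
b=lambda x,y:(210+x/3.15,110+y/3.147)
f=lambda n,v:print(n,np.round(v,3))
f('foot side',onz(D,*b(309,383),0.008)); f('head end side',onz(D,*b(362,528),.03)); f('neck',onz(D,*b(347,478),.03))
f('rest',onz(D,*b(364,521),.017))
f('crock side',onz(D,*b(290,231),.13)); f('crock scene',onz(S,*a(478,197),.13)); f('crock tri',tri([ray(D,*b(290,231)),ray(S,*a(478,197))]))
for n,p in dict(tr=(333,252),br=(366,356),bl=(33,417),tl=(42,293)).items(): f('tray S '+n,onz(S,*a(*p),.0))
for n,p in dict(nl=(200,268),nr=(400,268),fl=(208,169),fr=(383,168)).items(): f('tray D '+n,onz(D,*b(*p),0.))
f('onion',tri([ray(D,*b(178,260)),ray(S,*a(396,341))]))
f('lemon',onz(D,*b(470,297),.028))
f('salt S',onz(S,*a(121,372),.004)); f('mill S',onz(S,*a(112,318),.004))
f('saltD',onz(D,*b(257,188),.004))
f('peeler',[onz(D,*b(80,450),.01),onz(D,*b(250,454),.01)])
f('mill top',onz(S,*a(86,200),.17))
```

```text
foot side [ 0.512 -0.181  0.008]
head end side [ 0.508 -0.493  0.03 ]
neck [ 0.51 -0.41  0.03]
rest [ 0.515 -0.463  0.017]
crock side [ 0.515 -0.055  0.13 ]
crock scene [ 0.494 -0.022  0.13 ]
crock tri [ 0.517 -0.033  0.119]
tray S tr [0.663 0.108 0.   ]
tray S br [0.423 0.157 0.   ]
tray S bl [0.477 0.504 0.   ]
tray S tl [0.727 0.468 0.   ]
tray D nl [0.431 0.158 0.   ]
tray D nr [0.673 0.104 0.   ]
tray D fl [0.479 0.504 0.   ]
tray D fr [0.725 0.45  0.   ]
onion [0.402 0.128 0.026]
lemon [ 0.72  -0.053  0.028]
salt S [0.51  0.41  0.004]
mill S [0.624 0.4   0.004]
saltD [0.536 0.403 0.004]
peeler [[ 0.269 -0.273  0.01 ]
 [ 0.432 -0.315  0.01 ]]
mill top [0.607 0.403 0.17 ]
```

```bash
cat >> h.py <<'E'
def Rt(x,z):
    "tool rotation from x axis hint and z axis"
    z=np.array(z,float);z/=np.linalg.norm(z);y=np.cross(z,x);y/=np.linalg.norm(y);return R.from_matrix(np.c_[np.cross(y,z),y,z])
def plan(pos,rot,g,n=None,start=None):
    p0,r0=start or (status.read_state()['tool_pos'],R.from_rotvec(status.read_state()['tcp_rot']))
    rot=rot or r0; w=(r0.inv()*rot).as_rotvec(); d=np.array(pos)-p0
    n=n or int(np.ceil(max(np.linalg.norm(d)/.040,np.degrees(np.linalg.norm(w))/7.0,1)))
    rows=[]
    for k in range(n):
        rk=r0*R.from_rotvec(w*k/n); rows.append([*(np.degrees(w/n).round(1)+0.),*((rk.inv().apply(d/n)).round(4)+0.),g])
    print(n)
    for k in range(0,n,8): print('[['+'],['.join(','.join('%g'%v for v in r) for r in rows[k:k+8])+']]')
    return pos,rot
E
python3 - <<'E'
from h import *
print(np.round(wrist()['mount'],3).tolist())
plan([.49,-.33,.32],Rt([0,1,0],[0,0,-1]),1)
E
```

```text
[[-0.0, 0.963, 0.268, 0.068], [1.0, 0.0, 0.0, -0.001], [0.0, 0.268, -0.963, -0.143], [0.0, 0.0, 0.0, 1.0]]
11
[[0,0,-6.4,0.0317,-0.018,-0.0081,1],[0,0,-6.4,0.0336,-0.0144,-0.0081,1],[0,0,-6.4,0.0349,-0.0106,-0.0081,1],[0,0,-6.4,0.0359,-0.0066,-0.0081,1],[0,0,-6.4,0.0364,-0.0026,-0.0081,1],[0,0,-6.4,0.0365,0.0015,-0.0081,1],[0,0,-6.4,0.0361,0.0055,-0.0081,1],[0,0,-6.4,0.0353,0.0095,-0.0081,1]]
[[0,0,-6.4,0.034,0.0133,-0.0081,1],[0,0,-6.4,0.0323,0.017,-0.0081,1],[0,0,-6.4,0.0302,0.0205,-0.0081,1]]
```

Call:
drive_tool(rows=[[0,0,-6.4,0.032,-0.018,-0.008,1],[0,0,-6.4,0.034,-0.014,-0.008,1],[0,0,-6.4,0.035,-0.011,-0.008,1],[0,0,-6.4,0.036,-0.007,-0.008,1],[0,0,-6.4,0.036,-0.003,-0.008,1],[0,0,-6.4,0.036,0.001,-0.008,1],[0,0,-6.4,0.036,0.005,-0.008,1],[0,0,-6.4,0.035,0.009,-0.008,1]])

```text
time: 1.82
tool_pos: [0.4176, -0.4108, 0.2959]
tcp_rot: [2.552, 1.831, 0.0]
wrist_force: [0.7, -0.5, 0.1]
width: 1.0
grip_force: 0.0
```

Call:
drive_tool(rows=[[0,0,-6.4,0.034,0.013,-0.008,1],[0,0,-6.4,0.032,0.017,-0.008,1],[0,0,-6.4,0.03,0.02,-0.008,1],[0,0,0,0,0,0,1]])

```text
time: 2.15
tool_pos: [0.4911, -0.3248, 0.3217]
tcp_rot: [2.204, 2.234, 0.007]
wrist_force: [-0.4, -0.4, 0.4]
width: 1.001
grip_force: 0.0
```

Run:
```python
from h import *
s=status.read_state(); print(s['time'],s['q'].round(3),s['tool_pos'].round(4),R.from_rotvec(s['tcp_rot']).as_matrix().round(3).tolist())
p=wrist(); save(p,'w1'); S=read_camera('scene');save(S,'s1');D=read_camera('side')
for o in ['spoon','crock','spoon_rest']:
  for n,P in (('w',p),('S',S),('D',D)):
    for q in masks_of(P,o)[:1]:
        m=q['mask'];ys,xs=np.nonzero(m); print(n,o,round(q['score'],2),np.round(q['bbox']),xs.mean().round(),ys.mean().round())
```

```text
2.15 [-0.629  0.056  1.679  0.004  1.403 -0.643] [ 0.4911 -0.3248  0.3217] [[-0.013, 1.0, 0.005], [1.0, 0.013, 0.001], [0.001, 0.005, -1.0]]
w spoon 0.8 [317.  22. 351. 281.] 336.0 179.0
S spoon 0.76 [385. 172. 432. 193.] 414.0 181.0
D spoon 0.92 [309. 233. 336. 276.] 321.0 262.0
S crock 0.68 [284. 118. 337. 222.] 312.0 176.0
D crock 0.8 [285. 134. 320. 220.] 303.0 190.0
w spoon_rest 0.67 [300. 212. 375. 281.] 336.0 245.0
D spoon_rest 0.74 [308. 259. 339. 290.] 326.0 278.0
```

View pics/w1.png

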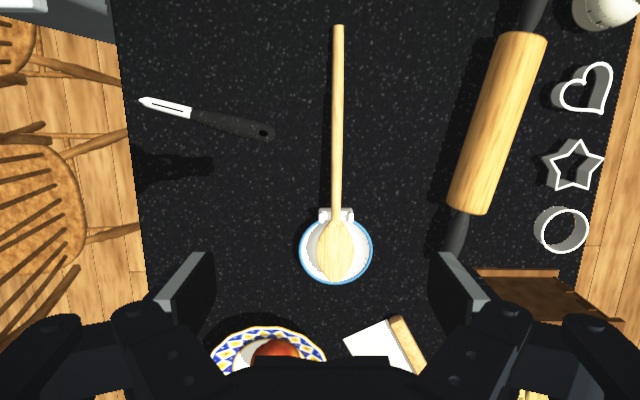

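The wrist picture shows the spoon pointing up the image, with its handle end at (338,25) and head end at (335,282). The rest is at (336,248). Next I look at the crock from above.

Call:
drive_tool(rows=[[0,0,0,0.035,0,-0.02,1],[0,0,0,0.035,0,-0.02,1],[0,0,0,0.035,0,-0.02,1],[0,0,0,0.035,0,-0.02,1],[0,0,0,0.035,0,-0.02,1],[0,0,0,0,0,0,1]])

```text
time: 3.25
tool_pos: [0.4874, -0.1498, 0.4252]
tcp_rot: [2.208, 2.226, 0.01]
wrist_force: [0.4, 0.0, 0.9]
width: 0.999
grip_force: 0.0
```

Run:
```python
from h import *
s=status.read_state(); print(s['time'],s['q'].round(3),s['tool_pos'].round(4))
p=wrist(); save(p,'w2')
for q in masks_of(p,'crock')[:2]: print(q['score'],q['bbox'])
```

```text
3.25 [-0.349 -0.117  1.663  0.003  1.587 -0.357] [ 0.4874 -0.1498  0.4252]
0.66 [283.5, 1.1, 477.8, 112.3]
```

View pics/w2.png

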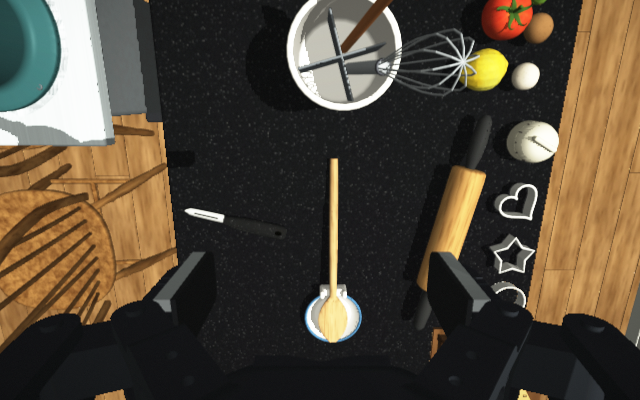

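The second wrist picture shows the crock rim centred at about (344,52). The insert crosses at (341,61), its arms ending at (296,71), (384,45), (331,12) and (350,98). The spoon's foot is at (334,158).

Run:
```python
from h import *
s=status.read_state(); K=None
p=read_camera('wrist')
def pose(q,rv):
    M=np.eye(4);M[:3,:3]=R.from_rotvec(rv).as_matrix();M[:3,3]=q;return {'W':M@np.array(p['mount']),'intrinsics':p['intrinsics']}
w1=pose([.4911,-.3248,.3217],R.from_matrix([[-0.013,1,0.005],[1,0.013,0.001],[0.001,0.005,-1]]).as_rotvec())
w2=pose(s['tool_pos'],s['tcp_rot'])
f=lambda n,v:print(n,np.round(v,4).tolist())
f('foot',tri([ray(w1,338.5,25),ray(w2,334,158)])); f('foot1',onz(w1,338.5,25,.014));f('foot2',onz(w2,334,158,.014))
f('neck1',onz(w1,336,210,.033)); f('headend',tri([ray(w1,335,282),ray(w2,332,342)]));f('headend1',onz(w1,335,282,.035))
f('neck2',onz(w2,332.5,288,.033)); 
f('rimc',onz(w2,344,52,.13)); f('ins c',onz(w2,341,61,.08))
f('rim l/r/b',[onz(w2,287,52,.13),onz(w2,401,52,.13),onz(w2,344,110,.13)])
A=[onz(w2,*v,.08) for v in ((296,71),(384,45),(331,12),(350,98))]
f('arms',A); f('yaw',[np.degrees(np.arctan2(*(A[1]-A[0])[1::-1])),np.degrees(np.arctan2(-(A[2]-A[3])[0],(A[2]-A[3])[1]))])
```

```text
foot [0.5084, -0.1764, 0.0196]
foot1 [0.5101, -0.1754, 0.014]
foot2 [0.5072, -0.1773, 0.014]
neck1 [0.5115, -0.3944, 0.033]
headend [0.5097, -0.4891, 0.0455]
headend1 [0.5125, -0.4952, 0.035]
neck2 [0.5074, -0.3929, 0.033]
rimc [0.512, -0.0362, 0.13]
ins c [0.5116, -0.0414, 0.08]
rim l/r/b [[0.4473, -0.0367, 0.13], [0.5769, -0.0358, 0.13], [0.5135, -0.1004, 0.13]]
arms [[0.454, -0.0538, 0.08], [0.5654, -0.0221, 0.08], [0.4981, 0.0152, 0.08], [0.5243, -0.0868, 0.08]]
yaw [15.8851, 14.4262]
```

Run:
```python
from h import *
D=[([.264,1.604],np.hypot(.2288,.6350),.2313),([.056,1.679],np.hypot(.4911,.3248),.3217),([-.117,1.663],np.hypot(.4874,.1498),.4252)]
A=[];b=[]
for (a,c),r,z in D:
    t=a+c
    A+=[[1,0,np.sin(a),np.sin(t)],[0,1,np.cos(a),np.cos(t)]];b+=[r,z]
x,res,rk,sv=np.linalg.lstsq(np.array(A),np.array(b),rcond=None);print(x.round(3),res,sv.round(3))
a=np.radians(35)
t=np.array([0,np.sin(a),-np.cos(a)]); plan(np.array([.509,-.321,.013])-.10*t,Rt([0,1,0],t),0.6)
plan(np.array([.509,-.321,.013]),None,.6,5,(np.array([.509,-.321,.013])-.10*t,Rt([0,1,0],t)))
```

```text
[ 0.002 -0.088  0.502  0.566] [2.76940775e-07] [2.49  2.395 0.191 0.161]
10
[[0,3.5,0,-0.0224,0.0022,0.0325,0.6],[0,3.5,0,-0.0243,0.0022,0.031,0.6],[0,3.5,0,-0.0262,0.0022,0.0295,0.6],[0,3.5,0,-0.0279,0.0022,0.0278,0.6],[0,3.5,0,-0.0296,0.0022,0.0261,0.6],[0,3.5,0,-0.0311,0.0022,0.0242,0.6],[0,3.5,0,-0.0325,0.0022,0.0223,0.6],[0,3.5,0,-0.0338,0.0022,0.0202,0.6]]
[[0,3.5,0,-0.035,0.0023,0.0181,0.6],[0,3.5,0,-0.0361,0.0023,0.016,0.6]]
5
[[0,0,0,0,0,0.02,0.6],[0,0,0,0,0,0.02,0.6],[0,0,0,0,0,0.02,0.6],[0,0,0,0,0,0.02,0.6],[0,0,0,0,0,0.02,0.6]]
```

Call:
drive_tool(rows=[[0,3.5,0,-0.022,0.002,0.033,0.6],[0,3.5,0,-0.024,0.002,0.031,0.6],[0,3.5,0,-0.026,0.002,0.029,0.6],[0,3.5,0,-0.028,0.002,0.028,0.6],[0,3.5,0,-0.03,0.002,0.026,0.6],[0,3.5,0,-0.031,0.002,0.024,0.6],[0,3.5,0,-0.033,0.002,0.022,0.6],[0,3.5,0,-0.034,0.002,0.02,0.6]], force=40)

```text
time: 4.07
tool_pos: [0.5009, -0.336, 0.1565]
tcp_rot: [-1.945, -1.945, -0.488]
wrist_force: [1.0, -0.8, -0.1]
width: 0.602
grip_force: 0.0
```

Call:
drive_tool(rows=[[0,3.5,0,-0.035,0.002,0.018,0.6],[0,3.5,0,-0.036,0.002,0.016,0.6],[0,0,0,0,0,0,0.6],[0,0,0,0,0,0,0.6]])

```text
time: 4.4
tool_pos: [0.5019, -0.3777, 0.0847]
tcp_rot: [-1.865, -1.855, -0.589]
wrist_force: [0.4, 0.7, 0.7]
width: 0.599
grip_force: 0.0
```

Run:
```python
from h import *
s=status.read_state(); print(s['time'],s['q'].round(3),s['tool_pos'].round(4))
print(R.from_rotvec(s['tcp_rot']).as_matrix().round(3).tolist())
# FK fit: L3, using all joints
def fk(q,h,L3):
    c=R.from_euler('Z',q[0])*R.from_euler('Y',q[1]); p=np.array([0,0,h])+c.apply([0,0,.502])
    c=c*R.from_euler('Y',q[2]); p=p+c.apply([0,0,.566]); c=c*R.from_euler('Z',q[3])*R.from_euler('Y',q[4]); p=p+c.apply([0,0,L3]); c=c*R.from_euler('Z',q[5]); return p,c
for L3 in (.2,.25,.3,.35,.4): print(L3,(fk(s['q'],L3-.088,L3)[0]-s['tool_pos']).round(4))
print((fk(s['q'],0,0)[1].as_matrix()).round(3).tolist())
p=wrist(); save(p,'w3'); 
q=masks_of(p,'spoon')[0]; print(q['score'],q['bbox'])
a=np.radians(35);t=np.array([0,np.sin(a),-np.cos(a)]); plan([.509,-.321,.013],Rt([0,1,0],t),.6,6)
```

```text
4.4 [-0.887  0.608  1.529  0.371  1.522 -1.   ] [ 0.5019 -0.3777  0.0847]
[[0.008, 1.0, -0.009], [0.811, -0.001, 0.585], [0.584, -0.012, -0.811]]
0.2 [-0.0212 -0.0981 -0.0269]
0.25 [-0.0216 -0.0689 -0.0175]
0.3 [-0.0221 -0.0396 -0.008 ]
0.35 [-0.0226 -0.0104  0.0014]
0.4 [-0.023   0.0188  0.0108]
[[-1.0, 0.008, -0.009], [0.001, 0.811, 0.585], [0.012, 0.584, -0.811]]
0.91 [314.8, 26.7, 367.8, 359.8]
6
[[0,0,0,0.0001,0.0005,0.0167,0.6],[0,0,0,0.0001,0.0005,0.0167,0.6],[0,0,0,0.0001,0.0005,0.0167,0.6],[0,0,0,0.0001,0.0005,0.0167,0.6],[0,0,0,0.0001,0.0005,0.0167,0.6],[0,0,0,0.0001,0.0005,0.0167,0.6]]
```

View pics/w3.png

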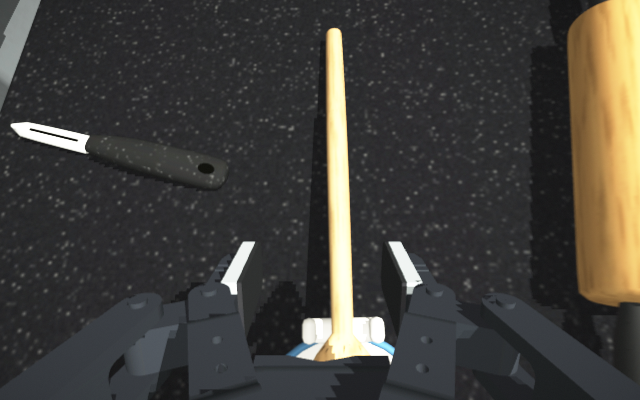

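Both fingers straddle the handle (x≈340, gap 254–388), so I descend and grip.

Call:
drive_tool(rows=[[0,0,0,0,0.001,0.0165,0.6],[0,0,0,0,0.001,0.0165,0.6],[0,0,0,0,0.001,0.0165,0.6],[0,0,0,0,0,0.0165,0.6],[0,0,0,0,0,0.0165,0.6],[0,0,0,0,0,0.0165,0.6],[0,0,0,0,0,0,0.5],[0,0,0,0,0,0,0]], force=60)

```text
time: 5.17
tool_pos: [0.5112, -0.3217, 0.0184]
tcp_rot: [-1.87, -1.883, -0.589]
wrist_force: [-0.1, 0.1, 0.8]
width: 0.372
grip_force: 0.0
```

Call:
drive_tool(rows=[[0,0,0,0,0,0,0],[0,0,0,0,0,0,0],[0,0,0,0,0,0,0],[0,0,0,0,0,0,0],[0,0,0,0,0,0,0]])

```text
time: 5.58
tool_pos: [0.5114, -0.3233, 0.0177]
tcp_rot: [-1.87, -1.879, -0.592]
wrist_force: [0.4, -0.8, 8.8]
width: 0.122
grip_force: 58.7
```

```bash
cat > ik.py <<'E'
from h import *
from scipy.optimize import least_squares
P=[.0,.28,.502,.566,.0,.37,.0]  # a1,h,L1,L2,e,L3,lat
def fk(q,P):
    a1,h,L1,L2,e,L3,lat=P
    c=R.from_euler('Z',q[0]); p=c.apply([a1,lat,h]); c=c*R.from_euler('Y',q[1]); p=p+c.apply([0,0,L1])
    c=c*R.from_euler('Y',q[2]); p=p+c.apply([e,0,L2]); c=c*R.from_euler('Z',q[3])*R.from_euler('Y',q[4]); p=p+c.apply([0,0,L3]); return p,c*R.from_euler('Z',q[5]+np.pi/2)
E
python3 - <<'E'
from ik import *
s=status.read_state(); print(s['time'],s['q'].round(4).tolist(),s['tool_pos'].round(4).tolist(),s['width'],s['grip_force'],s['wrist_force'].round(1))
D=[([-1.262,.2639,1.604,0,1.2737,-.0369],[.22879,-.63504,.2313]),([-.629,.056,1.679,.004,1.403,-.643],[.4911,-.3248,.3217]),([-.349,-.117,1.663,.003,1.587,-.357],[.4874,-.1498,.4252]),([-.887,.608,1.529,.371,1.522,-1.],[.5019,-.3777,.0847]),(s['q'],s['tool_pos'])]
f=lambda P:np.concatenate([[fk(q,P)[0]-x for q,x in D]]).ravel()
r=least_squares(f,P); print(r.x.round(4),(r.fun*1000).round(1).reshape(-1,3).tolist())
E
```

```text
5.5833 [-0.8305, 0.6206, 1.6494, 0.4065, 1.364, -1.0205] [0.5114, -0.3233, 0.0177] 0.1217513779043754 58.66888090968132 [ 0.4 -0.8  8.8]
[-3.000e-04  2.518e-01  5.106e-01  5.664e-01  2.000e-04  3.474e-01
  2.490e-02] [[-0.1, 0.1, 0.0], [-0.0, -0.0, -0.3], [0.0, 0.0, 0.2], [0.3, -0.0, 0.2], [-0.2, -0.0, -0.1]]
```

```bash
sed -i 's/^P=.*/P=[-.0003,.2518,.5106,.5664,.0002,.3474,.0249]/' ik.py
cat >> ik.py <<'E'
LO=np.array([-2.63,-.94,.31,-1.31,0,-2.55]);HI=np.array([2.63,2.18,2.57,4.45,2.66,2.55])
def ik(pos,rot,q0,tries=1):
    best=None
    rng=np.random.default_rng(0)
    for k in range(tries):
        x0=q0 if k==0 else np.clip(q0+rng.normal(0,.8,6),LO+.02,HI-.02)
        r=least_squares(lambda q:np.r_[(fk(q,P)[0]-pos)*5,(rot.inv()*fk(q,P)[1]).as_rotvec()],np.clip(x0,LO+.01,HI-.01),bounds=(LO,HI))
        if best is None or r.cost<best.cost-1e-9: best=r
        if best.cost<1e-7: break
    return best.x,best.cost
E
cat > tgt.py <<'E'
from ik import *
P0=np.array([.5114,-.3233,.0177]);R0=R.from_rotvec([-1.87,-1.879,-.592])
a5=np.radians(5);hT=R0.inv().apply([0,np.cos(a5),-np.sin(a5)]); fT=R0.inv().apply(np.array([.509,-.178,.008])-P0)
def goal(foot,phi,lean=0,laz=0):
    "tool pose for foot position, tool-z azimuth phi; head leans by lean toward azimuth laz (deg)"
    h=np.array([-np.sin(np.radians(lean))*np.cos(np.radians(laz)),-np.sin(np.radians(lean))*np.sin(np.radians(laz)),-np.cos(np.radians(lean))])
    u=np.array([np.cos(np.radians(phi)),np.sin(np.radians(phi)),0])
    # map: h tool->h ; tool z horizontal part -> u
    def frame(a,b): a=a/np.linalg.norm(a);b=b-a*(a@b);b/=np.linalg.norm(b);return np.c_[a,b,np.cross(a,b)]
    M=frame(h,u)@frame(hT,np.array([0,0,1.])).T
    rot=R.from_matrix(M); return np.array(foot)-rot.apply(fT),rot
E
python3 - <<'E'
from tgt import *
print('fT',fT.round(3),'hT',hT.round(3))
q0=status.read_state()['q']
for phi in range(-120,121,20):
    o=[]
    for z in (.02,.17):
        p,r=goal([.479,-.018,z],phi); q,c=ik(p,r,q0,6); o.append((round(c,6),q.round(2).tolist()))
    print(phi,p.round(3),o)
E
```

```text
fT [ 0.114 -0.002  0.091] hT [0.767 0.003 0.641]
-120 [ 0.48  -0.022  0.316] [(np.float64(0.0), [0.29, 0.38, 1.82, -0.56, 1.64, 0.98]), (np.float64(0.0), [0.29, 0.24, 1.71, -0.58, 1.86, 0.84])]
-100 [ 0.481 -0.021  0.316] [(np.float64(0.0), [0.39, 0.27, 1.97, -0.71, 1.49, 0.84]), (np.float64(0.0), [0.39, 0.11, 1.86, -0.71, 1.7, 0.66])]
-80 [ 0.482 -0.021  0.316] [(np.float64(0.0), [0.46, 0.13, 2.15, -0.87, 1.31, 0.71]), (np.float64(0.0), [0.46, -0.04, 2.02, -0.83, 1.51, 0.48])]
-60 [ 0.483 -0.019  0.316] [(np.float64(0.0), [0.48, -0.03, 2.33, -1.03, 1.11, 0.57]), (np.float64(0.0), [0.48, -0.23, 2.18, -0.92, 1.3, 0.27])]
-40 [ 0.483 -0.018  0.316] [(np.float64(0.0), [0.42, -0.24, 2.5, -1.18, 0.84, 0.37]), (np.float64(0.0), [0.42, -0.45, 2.33, -0.94, 1.03, -0.04])]
-20 [ 0.483 -0.017  0.316] [(np.float64(0.00275), [0.22, -0.41, 2.57, -1.06, 0.51, -0.15]), (np.float64(0.0), [0.21, -0.66, 2.44, -0.69, 0.69, -0.63])]
0 [ 0.482 -0.016  0.316] [(np.float64(0.009196), [-0.17, -0.49, 2.57, 0.39, 0.33, -2.07]), (np.float64(0.0), [-0.19, -0.74, 2.47, 0.27, 0.56, -1.93])]
20 [ 0.481 -0.015  0.31
[... 158 characters left out ...]
np.float64(0.001481), [-0.7, -0.18, 2.49, 1.14, 1.03, 2.55]), (np.float64(0.038793), [-0.81, -0.33, 2.39, 1.14, 1.3, 2.55])]
60 [ 0.478 -0.014  0.316] [(np.float64(0.0), [-0.68, -0.0, 2.3, 0.94, 1.23, 2.47]), (np.float64(0.009848), [-0.73, -0.17, 2.19, 0.94, 1.47, 2.55])]
80 [ 0.477 -0.015  0.316] [(np.float64(0.0), [-0.62, 0.16, 2.12, 0.78, 1.41, 2.34]), (np.float64(0.0), [-0.62, -0.02, 1.99, 0.77, 1.62, 2.55])]
100 [ 0.476 -0.015  0.316] [(np.float64(0.0), [-0.53, 0.29, 1.95, 0.62, 1.56, 2.21]), (np.float64(0.0), [-0.53, 0.14, 1.83, 0.64, 1.78, 2.37])]
120 [ 0.475 -0.017  0.316] [(np.float64(0.0), [-0.42, 0.4, 1.8, 0.47, 1.7, 2.06]), (np.float64(0.0), [-0.42, 0.26, 1.69, 0.5, 1.92, 2.18])]
```

Run:
```python
from tgt import *
q=status.read_state()['q']
up=P0+[0,0,.05]
p1,r1=goal([.485,-.19,.19],-75)
p2,r2=goal([.479,-.018,.17],-75)
plan(up,None,0,2)
a=plan(p1,r1,0,16,(up,R0))
w=(R0.inv()*r1).as_rotvec(); Q=[]
for k in range(0,17,2):
    q,c=ik(up+(p1-up)*k/16,R0*R.from_rotvec(w*k/16),q); Q.append(q); print(round(c,6),q.round(2))
print(p1,np.degrees(w).round(1))
```

```text
2
[[0,0,0,0.0143,0.0001,-0.0205,0],[0,0,0,0.0143,0.0001,-0.0205,0]]
16
[[-0.1,-5.3,-1,0.0163,-0.0014,-0.009,0],[-0.1,-5.3,-1,0.0154,-0.0011,-0.0105,0],[-0.1,-5.3,-1,0.0144,-0.0008,-0.0119,0],[-0.1,-5.3,-1,0.0133,-0.0005,-0.0132,0],[-0.1,-5.3,-1,0.012,-0.0003,-0.0143,0],[-0.1,-5.3,-1,0.0106,0,-0.0154,0],[-0.1,-5.3,-1,0.0092,0.0002,-0.0163,0],[-0.1,-5.3,-1,0.0076,0.0004,-0.0171,0]]
[[-0.1,-5.3,-1,0.006,0.0005,-0.0177,0],[-0.1,-5.3,-1,0.0044,0.0006,-0.0182,0],[-0.1,-5.3,-1,0.0027,0.0007,-0.0185,0],[-0.1,-5.3,-1,0.0009,0.0008,-0.0187,0],[-0.1,-5.3,-1,-0.0008,0.0008,-0.0187,0],[-0.1,-5.3,-1,-0.0025,0.0009,-0.0185,0],[-0.1,-5.3,-1,-0.0042,0.0008,-0.0182,0],[-0.1,-5.3,-1,-0.0059,0.0008,-0.0177,0]]
0.0 [-0.83  0.56  1.64  0.4   1.43 -0.99]
0.0 [-0.76  0.4   1.74  0.32  1.31 -0.93]
0.0 [-0.68  0.25  1.83  0.22  1.21 -0.84]
0.0 [-0.59  0.11  1.9   0.08  1.12 -0.72]
0.0 [-0.47 -0.    1.97 -0.09  1.06 -0.56]
0.0 [-0.34 -0.1   2.02 -0.3   1.04 -0.37]
0.0 [-0.19 -0.16  2.06 -0.52  1.06 -0.17]
0.0 [-0.05 -0.2   2.1  -0.74  1.13  0.01]
0.0 [ 0.1  -0.22  2.13 -0.93  1.23  0.17]
[ 0.48809105 -0.19228238  0.3355925 ] [ -1.7 -84.5 -16.3]
```

Call:
drive_tool(rows=[[0,0,0,0.014,0,-0.02,0],[0,0,0,0.014,0,-0.02,0],[-0.1,-5.3,-1,0.016,-0.001,-0.009,0],[-0.1,-5.3,-1,0.015,-0.001,-0.011,0],[-0.1,-5.3,-1,0.014,-0.001,-0.012,0],[-0.1,-5.3,-1,0.013,0,-0.013,0],[-0.1,-5.3,-1,0.012,0,-0.014,0],[-0.1,-5.3,-1,0.011,0,-0.015,0]])

```text
time: 6.25
tool_pos: [0.5033, -0.2744, 0.1656]
tcp_rot: [-2.106, -2.325, -0.104]
wrist_force: [-0.4, -0.1, -1.1]
width: 0.119
grip_force: 58.7
```

Call:
drive_tool(rows=[[-0.1,-5.3,-1,0.009,0,-0.016,0],[-0.1,-5.3,-1,0.008,0,-0.017,0],[-0.1,-5.3,-1,0.006,0,-0.018,0],[-0.1,-5.3,-1,0.004,0.001,-0.018,0],[-0.1,-5.3,-1,0.003,0.001,-0.018,0],[-0.1,-5.3,-1,0.001,0.001,-0.019,0],[-0.1,-5.3,-1,-0.001,0.001,-0.019,0],[-0.1,-5.3,-1,-0.002,0.001,-0.018,0]])

```text
time: 6.92
tool_pos: [0.4923, -0.2071, 0.2992]
tcp_rot: [1.576, 1.977, -0.552]
wrist_force: [0.4, 0.3, -0.7]
width: 0.123
grip_force: 58.8
```

Call:
drive_tool(rows=[[-0.1,-5.3,-1,-0.004,0.001,-0.018,0],[-0.1,-5.3,-1,-0.006,0.001,-0.018,0],[0,0,0,0,0,0,0],[0,0,0,0,0,0,0]])

```text
time: 7.25
tool_pos: [0.4898, -0.1891, 0.3295]
tcp_rot: [1.436, 1.878, -0.68]
wrist_force: [0.5, -0.1, -1.3]
width: 0.122
grip_force: 58.9
```

Run:
```python
from tgt import *
s=status.read_state(); print(s['time'],s['q'].round(3),s['tool_pos'].round(4),s['width'],s['grip_force'],s['wrist_force'].round(1))
r=R.from_rotvec(s['tcp_rot']); f=s['tool_pos']+r.apply(fT); print('foot',f.round(3),'h',r.apply(hT).round(3),'t',r.apply([0,0,1]).round(2))
D=read_camera('side'); S=read_camera('scene'); w=wrist(); save(D,'d2');save(S,'s2');save(w,'w4')
for n,P_ in (('D',D),('S',S),('w',w)):
    hd=f-r.apply(hT)*.31
    print(n,'pred foot',proj(P_,f).round(1),'pred head',proj(P_,hd).round(1))
    for q in masks_of(P_,'spoon')[:1]: print(q['score'],q['bbox'])
a=cv2.imread('pics/d2.png')[60:260,230:400];b=cv2.imread('pics/s2.png')[60:260,260:460];c=cv2.imread('pics/w4.png')
z=np.hstack([cv2.resize(a,(340,400)),cv2.resize(b,(400,400))]);cv2.imwrite('pics/v1.png',z)
```

```text
7.25 [ 0.104 -0.201  2.132 -0.936  1.229  0.184] [ 0.4898 -0.1891  0.3295] 0.12168563168410727 58.87269973754883 [ 0.5 -0.1 -1.3]
foot [ 0.486 -0.187  0.184] h [-0.004 -0.002 -1.   ] t [ 0.19 -0.74 -0.64]
D pred foot [298.9 184.4] pred head [295.8  85.7]
0.7 [292.0, 87.4, 305.0, 185.0]
S pred foot [370.1 153.5] pred head [377.9  47.5]
0.92 [367.7, 44.7, 383.1, 154.3]
w pred foot [320.1  16.6] pred head [314.4 935.9]
0.9 [306.2, 4.5, 335.6, 360.1]
```

View pics/v1.png

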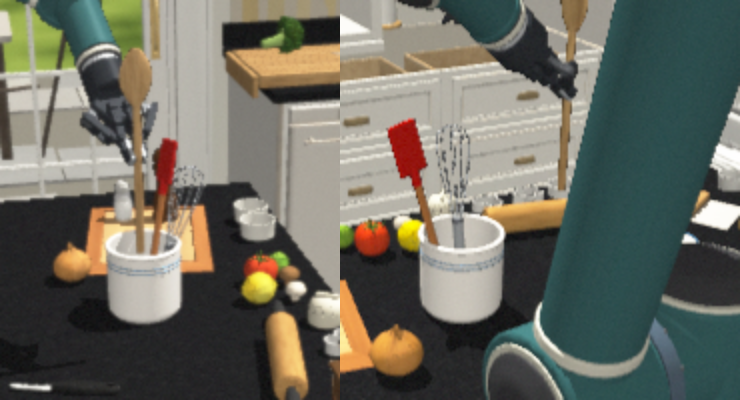

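The composite shows the spoon upright in the gripper beside the crock: in the side view the head is at px (298,88) and the foot at (299,185), matching the prediction.

Run:
```python
from tgt import *
p2,r2=goal([.479,-.019,.175],-75); p3,_=goal([.479,-.019,.02],-75)
q=status.read_state()['q']
a=plan(p2,r2,0,8); plan(p3,None,0,8,a)
for p in (p2,(p2+p3)/2,p3): q,c=ik(p,r2,q); print(c.round(6),q.round(2))
```

```text
8
[[-0.1,0,0,0.0141,0.0046,-0.0153,0],[-0.1,0,0,0.0141,0.0046,-0.0153,0],[-0.1,0,0,0.0141,0.0046,-0.0153,0],[-0.1,0,0,0.0141,0.0046,-0.0153,0],[-0.1,0,0,0.0141,0.0046,-0.0153,0],[-0.1,0,0,0.0141,0.0047,-0.0153,0],[-0.1,0,0,0.0141,0.0047,-0.0153,0],[-0.1,0,0,0.0141,0.0047,-0.0153,0]]
8
[[0,0,0,0.0149,0.0001,0.0124,0],[0,0,0,0.0149,0.0001,0.0124,0],[0,0,0,0.0149,0.0001,0.0124,0],[0,0,0,0.0149,0.0001,0.0124,0],[0,0,0,0.0149,0.0001,0.0124,0],[0,0,0,0.0149,0.0001,0.0124,0],[0,0,0,0.0149,0.0001,0.0124,0],[0,0,0,0.0149,0.0001,0.0124,0]]
0.0 [ 0.47 -0.09  2.06 -0.86  1.47  0.43]
0.0 [ 0.47 -0.01  2.14 -0.87  1.37  0.55]
0.0 [ 0.47  0.09  2.19 -0.91  1.26  0.68]
```

Call:
drive_tool(rows=[[-0.1,0,0,0.014,0.0046,-0.0153,0],[-0.1,0,0,0.014,0.0046,-0.0153,0],[-0.1,0,0,0.014,0.0046,-0.0153,0],[-0.1,0,0,0.014,0.0046,-0.0153,0],[-0.1,0,0,0.014,0.0046,-0.0153,0],[-0.1,0,0,0.014,0.0046,-0.0153,0],[-0.1,0,0,0.014,0.0046,-0.0153,0],[-0.1,0,0,0.014,0.0046,-0.0153,0]])

```text
time: 8.22
tool_pos: [0.4817, -0.0206, 0.3208]
tcp_rot: [1.431, 1.877, -0.67]
wrist_force: [0.5, -0.7, -0.2]
width: 0.121
grip_force: 58.9
```

Call:
drive_tool(rows=[[0,0,0,0,0,0,0],[0,0,0,0,0,0,0],[0,0,0,0,0,0,0]])

```text
time: 8.47
tool_pos: [0.4818, -0.0216, 0.3209]
tcp_rot: [1.43, 1.877, -0.67]
wrist_force: [-0.1, -0.2, -1.2]
width: 0.122
grip_force: 58.8
```

Run:
```python
from tgt import *
s=status.read_state(); print(s['time'],s['tool_pos'].round(4),s['grip_force'],s['wrist_force'].round(1))
r=R.from_rotvec(s['tcp_rot']); f=s['tool_pos']+r.apply(fT); print('foot',f.round(3),'h',r.apply(hT).round(3))
D=read_camera('side'); S=read_camera('scene'); w=wrist(); save(D,'d3');save(S,'s3');save(w,'w5')
for n,P_ in (('D',D),('S',S),('w',w)):
    print(n,'foot',proj(P_,f).round(1),'pocket rim ctr',proj(P_,[.512,-.037,.13]).round(1))
    for q in masks_of(P_,'spoon')[:1]: print(q['score'],q['bbox'])
p,r=goal([.479,-.019,.02],-75); plan(p,r,0,9)
cv2.imwrite('pics/v2.png',np.hstack([cv2.resize(cv2.imread('pics/w5.png'),(480,300)),cv2.resize(cv2.imread('pics/s3.png')[90:240,260:410],(300,300))]))
```

```text
8.4667 [ 0.4818 -0.0216  0.3209] 58.839862793684006 [-0.1 -0.2 -1.2]
foot [ 0.479 -0.02   0.175] h [ 0.004 -0.002 -1.   ]
D foot [289.8 168.3] pocket rim ctr [300.3 181.5]
0.59 [282.9, 77.8, 297.0, 168.6]
S foot [323.1 167.1] pocket rim ctr [322.9 175.4]
0.74 [317.8, 52.8, 330.5, 168.2]
w foot [319.3  17.9] pocket rim ctr [357.2   4. ]
0.77 [303.9, 5.3, 338.7, 360.6]
9
[[0,0,0,0.0133,0.0001,0.011,0],[0,0,0,0.0133,0.0001,0.011,0],[0,0,0,0.0133,0.0001,0.011,0],[0,0,0,0.0133,0.0001,0.011,0],[0,0,0,0.0133,0.0001,0.0111,0],[0,0,0,0.0133,0.0001,0.0111,0],[0,0,0,0.0133,0.0001,0.0111,0],[0,0,0,0.0133,0.0001,0.0111,0]]
[[0,0,0,0.0133,0.0001,0.0111,0]]
```

View pics/v2.png

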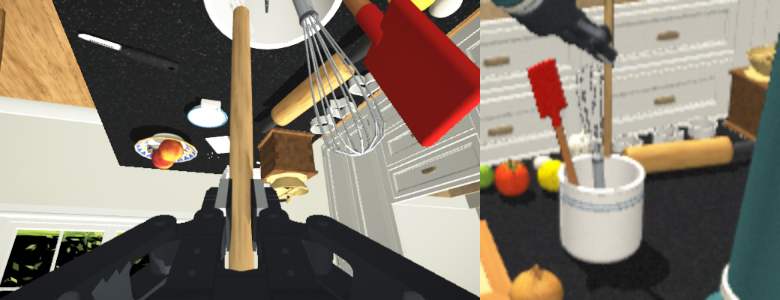

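The wrist picture shows the handle over the left part of the crock mouth, with the whisk and spatula clear to the right. Descending.

Call:
drive_tool(rows=[[0,0,0,0.0133,0,0.011,0],[0,0,0,0.0133,0,0.011,0],[0,0,0,0.0133,0,0.011,0],[0,0,0,0.0133,0,0.011,0]])

```text
time: 9.1
tool_pos: [0.4817, -0.0209, 0.2515]
tcp_rot: [1.43, 1.877, -0.668]
wrist_force: [-0.0, 0.3, -1.2]
width: 0.12
grip_force: 58.9
```

Call:
drive_tool(rows=[[0,0,0,0.0133,0,0.011,0],[0,0,0,0.0133,0,0.011,0],[0,0,0,0.0133,0,0.011,0],[0,0,0,0,0,0,0]])

```text
time: 9.43
tool_pos: [0.4796, -0.0215, 0.1969]
tcp_rot: [1.428, 1.88, -0.676]
wrist_force: [-0.7, 0.6, -1.2]
width: 0.126
grip_force: 58.8
```

Run:
```python
from tgt import *
s=status.read_state(); print(s['time'],s['tool_pos'].round(4),s['grip_force'],s['wrist_force'].round(1))
r=R.from_rotvec(s['tcp_rot']); f=s['tool_pos']+r.apply(fT); print('foot',f.round(3),'h',r.apply(hT).round(3))
D=read_camera('side'); S=read_camera('scene'); w=wrist(); save(D,'d4');save(S,'s4');save(w,'w6')
for n,P_ in (('D',D),('S',S)):
    for q in masks_of(P_,'crock')[:1]: print(n,q['score'],q['bbox'])
a=np.hstack([cv2.resize(cv2.imread('pics/d4.png')[90:240,230:380],(390,390)),cv2.resize(cv2.imread('pics/s4.png')[90:240,250:400],(390,390))]); cv2.imwrite('pics/v3.png',a)
```

```text
9.4333 [ 0.4796 -0.0215  0.1969] 58.84934775531292 [-0.7  0.6 -1.2]
foot [ 0.476 -0.02   0.051] h [-0.002 -0.003 -1.   ]
D 0.57 [284.9, 127.5, 327.6, 221.7]
S 0.94 [292.9, 118.8, 339.9, 219.5]
```

View pics/v3.png

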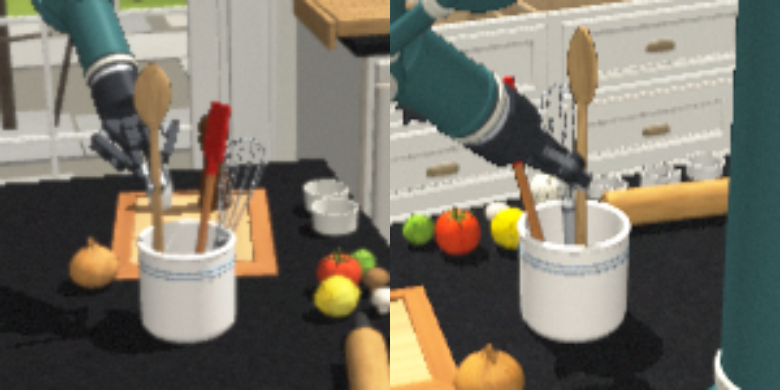

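The spoon is inside the crock mouth in both views and the crock has not moved. Lower the rest, release and retreat.

Call:
drive_tool(rows=[[0,0,0,0.0125,0,0.0105,0],[0,0,0,0.0125,0,0.0105,0],[0,0,0,0,0,0,0],[0,0,0,0,0,0,0]])

```text
time: 10.02
tool_pos: [0.4817, -0.0208, 0.1681]
tcp_rot: [1.428, 1.877, -0.67]
wrist_force: [-0.3, 0.3, -0.4]
width: 0.121
grip_force: 58.8
```

Run:
```python
from tgt import *
s=status.read_state(); print(s['time'],s['tool_pos'].round(4),s['grip_force'],s['wrist_force'].round(1))
r=R.from_rotvec(s['tcp_rot']); f=s['tool_pos']+r.apply(fT); print('foot',f.round(3),'axes',r.as_matrix().round(2).tolist())
```

```text
10.0167 [ 0.4817 -0.0208  0.1681] 58.840627670288086 [-0.3  0.3 -0.4]
foot [ 0.479 -0.019  0.022] axes [[-0.17, 0.96, 0.2], [0.62, 0.27, -0.74], [-0.77, -0.0, -0.64]]
```

Call:
drive_tool(rows=[[0,0,0,0,0,0,0.25],[0,0,0,0,0,0,0.45],[0,0,0,0,0,0,0.45],[0,0,0,0,0,-0.015,0.45],[0,0,0,0,0,-0.03,0.45],[0,0,0,0,0,-0.035,0.45],[0,0,0,0,0,-0.035,0.45],[0,0,0,0,0,-0.035,0.45]])

```text
time: 10.68
tool_pos: [0.4504, 0.0914, 0.2652]
tcp_rot: [1.43, 1.877, -0.669]
wrist_force: [1.2, 0.3, 0.4]
width: 0.445
grip_force: 0.0
```

Call:
drive_tool(rows=[[0,0,0,0,0,-0.035,0.45],[0,0,0,0,0,-0.03,0.45],[0,0,0,0,0,0,0.45]])

```text
time: 10.93
tool_pos: [0.4391, 0.1431, 0.3099]
tcp_rot: [1.43, 1.878, -0.657]
wrist_force: [0.8, 0.1, 0.4]
width: 0.45
grip_force: 0.0
```

Run:
```python
from tgt import *
s=status.read_state(); print(s['time'],s['tool_pos'].round(4),s['q'].round(2))
D=read_camera('side'); S=read_camera('scene'); save(D,'d5');save(S,'s5')
for n,P_ in (('D',D),('S',S)):
  for o in ('crock','spoon'):
    for q in masks_of(P_,o)[:1]: print(n,o,q['score'],q['bbox'])
a=np.hstack([cv2.resize(cv2.imread('pics/d5.png')[90:240,230:380],(390,390)),cv2.resize(cv2.imread('pics/s5.png')[90:240,250:400],(390,390))]); cv2.imwrite('pics/v4.png',a)
```

```text
10.9333 [0.4391 0.1431 0.3099] [ 0.78  0.04  1.94 -0.74  1.65  0.65]
D crock 0.77 [284.9, 128.6, 321.4, 221.0]
D spoon 0.62 [287.4, 126.9, 299.1, 185.1]
S crock 0.69 [279.8, 118.7, 342.2, 220.1]
S spoon 0.77 [316.4, 114.3, 324.2, 186.3]
```

View pics/v4.png

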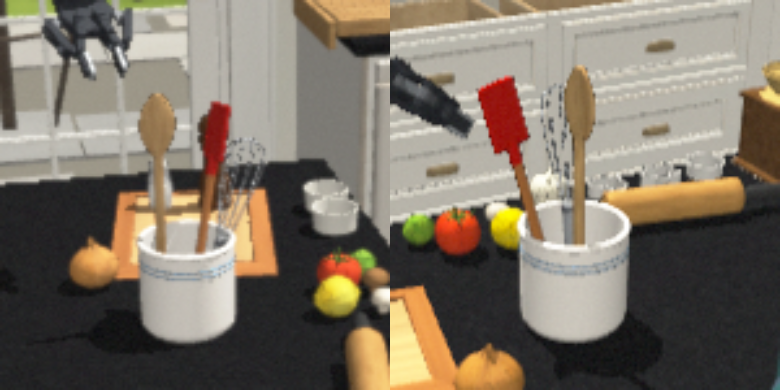

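The spoon stands in the left front pocket (side px 293,127 to 185) and the crock is unmoved. Now I plan the way round to the push side.

```bash
cat > push.py <<'E'
from ik import *
c0=np.array([.512,-.037,0]);c1=np.array([.565,.243,0]);d=(c1-c0)/np.linalg.norm(c1-c0)
b=np.radians(40);t=d*np.sin(b)+np.array([0,0,-np.cos(b)]);RP=Rt(d,t)
E
python3 - <<'E'
from push import *
s=status.read_state();q=s['q'];st=(s['tool_pos'],R.from_rotvec(s['tcp_rot']))
RD=Rt([0.1,1,0],[0,0,-1])
W=[([.42,.06,.46],RD,14),([.455,-.24,.36],RP,10),(c0-.125*d+[0,0,.018],RP,9)]
for p,r,n in W:
    p=np.array(p); w=(st[1].inv()*r).as_rotvec()
    for k in range(0,n+1,3): q,c=ik(st[0]+(p-st[0])*k/n,st[1]*R.from_rotvec(w*k/n),q); print(round(c,6),q.round(2))
    st=plan(p,r,.7,n,st)
for f in np.linspace(0,1,5):
    q,c=ik(c0+(c1-c0)*f-.06*d+[0,0,.018],RP,q); print(round(c,6),q.round(2))
E
```

```text
0.0 [ 0.78  0.05  1.95 -0.74  1.65  0.65]
0.0 [ 0.67 -0.07  1.92 -0.61  1.62  0.56]
0.0 [ 0.54 -0.16  1.87 -0.47  1.61  0.46]
0.0 [ 0.39 -0.22  1.82 -0.31  1.62  0.36]
0.0 [ 0.21 -0.26  1.77 -0.13  1.65  0.25]
14
[[0.7,3.6,1.4,-0.0118,-0.0027,-0.0033,0.7],[0.7,3.6,1.4,-0.0116,-0.0024,-0.004,0.7],[0.7,3.6,1.4,-0.0114,-0.0022,-0.0047,0.7],[0.7,3.6,1.4,-0.0111,-0.002,-0.0053,0.7],[0.7,3.6,1.4,-0.0108,-0.0018,-0.006,0.7],[0.7,3.6,1.4,-0.0105,-0.0016,-0.0066,0.7],[0.7,3.6,1.4,-0.0101,-0.0014,-0.0073,0.7],[0.7,3.6,1.4,-0.0096,-0.0012,-0.0078,0.7]]
[[0.7,3.6,1.4,-0.0092,-0.0011,-0.0084,0.7],[0.7,3.6,1.4,-0.0087,-0.001,-0.009,0.7],[0.7,3.6,1.4,-0.0081,-0.0009,-0.0095,0.7],[0.7,3.6,1.4,-0.0075,-0.0008,-0.0099,0.7],[0.7,3.6,1.4,-0.0069,-0.0007,-0.0104,0.7],[0.7,3.6,1.4,-0.0063,-0.0007,-0.0108,0.7]]
0.0 [ 0.08 -0.28  1.73 -0.    1.68  0.18]
0.0 [-0.29 -0.27  1.79  0.21  1.64 -0.16]
0.0 [-0.61 -0.15  1.79  0.38  1.68 -0.45]
0.0 [-0.82  0.05  1.71  0.5   1.76 -0.65]
10
[[-0.2,4,0.5,-0.0295,0.0065,0.01,0.7],[-0.2,4,0.5,-0.0301,0.0067,0.0079,0.7],[-0.2,4,0.5,-0.0305,0.0069,0.0058,0.7],[-0.2,4,0.5,-
[... 248 characters left out ...]
.0087,-0.0089,0.7]]
0.0 [-0.88  0.13  1.67  0.53  1.79 -0.69]
0.0 [-0.84  0.18  1.83  0.54  1.6  -0.77]
0.0 [-0.79  0.29  1.93  0.57  1.4  -0.84]
0.0 [-0.75  0.44  1.99  0.62  1.2  -0.94]
9
[[0,0,0,-0.0172,0.002,0.0352,0.7],[0,0,0,-0.0172,0.002,0.0352,0.7],[0,0,0,-0.0172,0.002,0.0352,0.7],[0,0,0,-0.0172,0.002,0.0352,0.7],[0,0,0,-0.0172,0.002,0.0352,0.7],[0,0,0,-0.0172,0.002,0.0352,0.7],[0,0,0,-0.0172,0.002,0.0352,0.7],[0,0,0,-0.0172,0.002,0.0352,0.7]]
[[0,0,0,-0.0172,0.002,0.0352,0.7]]
0.0 [-0.65  0.4   2.06  0.68  1.15 -0.9 ]
0.0 [-0.53  0.36  2.11  0.76  1.08 -0.85]
0.0 [-0.39  0.34  2.14  0.83  1.02 -0.79]
0.0 [-0.26  0.33  2.16  0.91  0.95 -0.73]
0.0 [-0.12  0.34  2.15  0.98  0.88 -0.67]
```

Call:
drive_tool(rows=[[0.7,3.6,1.4,-0.012,-0.003,-0.003,0.7],[0.7,3.6,1.4,-0.012,-0.002,-0.004,0.7],[0.7,3.6,1.4,-0.011,-0.002,-0.005,0.7],[0.7,3.6,1.4,-0.011,-0.002,-0.005,0.7],[0.7,3.6,1.4,-0.011,-0.002,-0.006,0.7],[0.7,3.6,1.4,-0.01,-0.002,-0.007,0.7],[0.7,3.6,1.4,-0.01,-0.001,-0.007,0.7],[0.7,3.6,1.4,-0.01,-0.001,-0.008,0.7]])

```text
time: 11.9
tool_pos: [0.4276, 0.0928, 0.3939]
tcp_rot: [1.956, 2.052, -0.327]
wrist_force: [-0.4, -0.4, -0.4]
width: 0.696
grip_force: 0.0
```

Call:
drive_tool(rows=[[0.7,3.6,1.4,-0.009,-0.001,-0.008,0.7],[0.7,3.6,1.4,-0.009,-0.001,-0.009,0.7],[0.7,3.6,1.4,-0.008,-0.001,-0.01,0.7],[0.7,3.6,1.4,-0.008,-0.001,-0.01,0.7],[0.7,3.6,1.4,-0.007,-0.001,-0.01,0.7],[0.7,3.6,1.4,-0.006,-0.001,-0.011,0.7],[-0.2,4,0.5,-0.029,0.006,0.01,0.7],[-0.2,4,0.5,-0.03,0.007,0.008,0.7]])

```text
time: 12.57
tool_pos: [0.4273, -0.0, 0.4411]
tcp_rot: [-2.267, -2.015, -0.173]
wrist_force: [1.5, -0.3, -0.7]
width: 0.702
grip_force: 0.0
```

Call:
drive_tool(rows=[[-0.2,4,0.5,-0.03,0.007,0.006,0.7],[-0.2,4,0.5,-0.031,0.007,0.004,0.7],[-0.2,4,0.5,-0.031,0.007,0.002,0.7],[-0.2,4,0.5,-0.031,0.008,0,0.7],[-0.2,4,0.5,-0.031,0.008,-0.003,0.7],[-0.2,4,0.5,-0.03,0.008,-0.005,0.7],[-0.2,4,0.5,-0.03,0.008,-0.007,0.7],[-0.2,4,0.5,-0.029,0.009,-0.009,0.7]])

```text
time: 13.23
tool_pos: [0.4518, -0.2402, 0.3552]
tcp_rot: [-2.001, -1.637, -0.735]
wrist_force: [1.4, -0.2, 0.9]
width: 0.696
grip_force: 0.0
```

Call:
drive_tool(rows=[[0,0,0,0,0,0,0.7],[0,0,0,0,0,0,0.7]])

```text
time: 13.4
tool_pos: [0.4517, -0.2401, 0.3519]
tcp_rot: [-2.0, -1.629, -0.73]
wrist_force: [-0.4, 1.7, 0.5]
width: 0.699
grip_force: 0.0
```

Run:
```python
from push import *
s=status.read_state(); print(s['time'],s['tool_pos'].round(4),s['wrist_force'].round(1))
p=wrist(); S=read_camera('scene'); save(p,'w7'); save(S,'s7')
# tray from colour mask in scene+wrist
for n,P_ in (('w',p),('S',S)):
    for o in ('tray','crock'):
        for q in masks_of(P_,o)[:1]: print(n,o,q['score'],np.round(q['bbox']))
q=masks_of(S,'tray')[0]['mask'].astype(np.uint8)
cs=max(cv2.findContours(q,0,2)[0],key=cv2.contourArea); h=cv2.convexHull(cs); ap=cv2.approxPolyDP(h,3,True)[:,0]
for u,v in ap: print(u,v,onz(S,u,v,0).round(3))
plan(c0-.12*d+[0,0,.018],RP,.7,9)
```

```text
13.4 [ 0.4517 -0.2401  0.3519] [-0.4  1.7  0.5]
w tray 0.66 [267.   0. 407. 106.]
w crock 0.94 [287.   1. 458. 219.]
S tray 0.91 [147. 201. 277. 267.]
S crock 0.84 [284. 120. 341. 218.]
274 229 [0.489 0.138 0.   ]
274 242 [0.428 0.162 0.   ]
143 265 [0.485 0.504 0.   ]
146 224 [0.687 0.474 0.   ]
151 216 [0.728 0.455 0.   ]
261 200 [0.671 0.113 0.   ]
9
[[0,-0.1,0,-0.0172,0.0025,0.035,0.7],[0,-0.1,0,-0.0171,0.0025,0.0351,0.7],[0,-0.1,0,-0.0171,0.0024,0.0351,0.7],[0,-0.1,0,-0.0171,0.0024,0.0351,0.7],[0,-0.1,0,-0.017,0.0024,0.0351,0.7],[0,-0.1,0,-0.017,0.0024,0.0351,0.7],[0,-0.1,0,-0.017,0.0023,0.0351,0.7],[0,-0.1,0,-0.017,0.0023,0.0352,0.7]]
[[0,-0.1,0,-0.0169,0.0023,0.0352,0.7]]
```

Call:
drive_tool(rows=[[0,0,0,-0.017,0.0025,0.035,0.7],[0,0,0,-0.017,0.0025,0.035,0.7],[0,0,0,-0.017,0.0025,0.035,0.7],[0,0,0,-0.017,0.0025,0.035,0.7],[0,0,0,-0.017,0.0025,0.035,0.7],[0,0,0,-0.017,0.0025,0.035,0.7],[0,0,0,-0.017,0.0025,0.035,0.7],[0,0,0,-0.017,0.0025,0.035,0.7]])

```text
time: 14.42
tool_pos: [0.486, -0.1628, 0.0551]
tcp_rot: [-2.0, -1.647, -0.732]
wrist_force: [0.0, -0.7, 0.0]
width: 0.704
grip_force: 0.0
```

Call:
drive_tool(rows=[[0,0,0,-0.017,0.0025,0.033,0.7],[0,0,0,0,0,0,0.7],[0,0,0,0,0,0,0.7]])

```text
time: 14.67
tool_pos: [0.488, -0.1535, 0.0188]
tcp_rot: [-1.996, -1.641, -0.73]
wrist_force: [0.4, 0.0, -0.1]
width: 0.696
grip_force: 0.0
```

Run:
```python
from push import *
s=status.read_state(); print(s['time'],s['tool_pos'].round(4),(c0-.12*d).round(4),s['wrist_force'].round(1))
p=wrist(); save(p,'w8')
q=masks_of(p,'crock')[0]; print(q['score'],q['bbox'],p['intrinsics'][0,2]); m=q['mask']
for v in (150,200,230,260): 
    x=np.nonzero(m[v])[0]
    if len(x): print(v,x.min(),x.max())
plan(c0+.1*d-.06*d+[0,0,.02],RP,.7,20)
```

```text
14.6667 [ 0.488  -0.1535  0.0188] [ 0.4897 -0.1549  0.    ] [ 0.4  0.  -0.1]
0.82 [187.4, 2.3, 465.5, 149.3] 321.2887231810077
20
[[0,0,0,0.0061,-0.0001,0.0053,0.7],[0,0,0,0.0061,-0.0001,0.0053,0.7],[0,0,0,0.0061,-0.0001,0.0053,0.7],[0,0,0,0.0061,-0.0001,0.0053,0.7],[0,0,0,0.0061,-0.0001,0.0053,0.7],[0,0,0,0.0061,-0.0001,0.0053,0.7],[0,0,0,0.0061,-0.0001,0.0053,0.7],[0,0,0,0.0061,-0.0001,0.0053,0.7]]
[[0,0,0,0.0061,-0.0001,0.0053,0.7],[0,0,0,0.0061,-0.0001,0.0053,0.7],[0,0,0,0.0061,-0.0001,0.0053,0.7],[0,0,0,0.0061,-0.0001,0.0053,0.7],[0,0,0,0.0061,-0.0001,0.0053,0.7],[0,0,0,0.0061,-0.0001,0.0053,0.7],[0,0,0,0.0061,-0.0001,0.0053,0.7],[0,0,0,0.0061,-0.0001,0.0053,0.7]]
[[0,0,0,0.0061,-0.0001,0.0053,0.7],[0,0,0,0.0061,-0.0001,0.0053,0.7],[0,0,0,0.0061,-0.0001,0.0053,0.7],[0,0,0,0.0061,-0.0001,0.0052,0.7]]
```

Call:
drive_tool(rows=[[0,0,0,0.0061,0,0.0052,0.7],[0,0,0,0.0061,0,0.0052,0.7],[0,0,0,0.0061,0,0.0052,0.7],[0,0,0,0.0061,0,0.0052,0.7],[0,0,0,0.0061,0,0.0052,0.7],[0,0,0,0.0061,0,0.0052,0.7],[0,0,0,0.0061,0,0.0052,0.7],[0,0,0,0.0061,0,0.0052,0.7]])

```text
time: 15.43
tool_pos: [0.5012, -0.0916, 0.0193]
tcp_rot: [-2.0, -1.643, -0.731]
wrist_force: [-0.6, -0.1, 1.4]
width: 0.703
grip_force: 0.0
```

Call:
drive_tool(rows=[[0,0,0,0.0061,0,0.0052,0.7],[0,0,0,0.0061,0,0.0052,0.7],[0,0,0,0.0061,0,0.0052,0.7],[0,0,0,0.0061,0,0.0052,0.7],[0,0,0,0.0061,0,0.0052,0.7],[0,0,0,0.0061,0,0.0052,0.7],[0,0,0,0.0061,0,0.0052,0.7],[0,0,0,0.0061,0,0.0052,0.7]])

```text
time: 16.1
tool_pos: [0.5142, -0.0306, 0.0193]
tcp_rot: [-2.003, -1.645, -0.731]
wrist_force: [-1.1, -5.7, 0.1]
width: 0.699
grip_force: 2.7
```

```bash
cat >> push.py <<'E'
def look():
    s=status.read_state(); x=s['tool_pos']; print(s['time'],x.round(4),'along',((x-c0)@d).round(4),'lat',(np.cross(d,x-c0)[2]).round(4),s['wrist_force'].round(1),s['width'])
    p=wrist()
    q=masks_of(p,'crock')[0]; print('w',q['score'],np.round(q['bbox']))
    for n in ('scene','side'):
        P_=read_camera(n); save(P_,n+'_last'); 
        for o in ('crock','spoon'):
            for q in masks_of(P_,o)[:1]: print(n,o,round(q['score'],2),np.round(q['bbox']))
        ce=c0+d*((x-c0)@d+.06); u=[]
        for zz in (0.,.13):
            for a in np.linspace(0,6.3,60): u.append(proj(P_,ce+[.065*np.cos(a),.065*np.sin(a),zz]))
        u=np.array(u); print('  pred body',u.min(0).round(),u.max(0).round())
E
python3 -c "
from push import *
look()
x=status.read_state()['tool_pos'];plan(c1-.06*d+[0,0,.02],RP,.7)"
```

```text
16.1 [ 0.5142 -0.0306  0.0193] along 0.0067 lat -0.001 [-1.1 -5.7  0.1] 0.6989625559236134
w 0.9 [ 18.   2. 617. 278.]
scene crock 0.95 [263. 121. 322. 225.]
scene spoon 0.65 [312. 136. 337. 185.]
  pred body [280. 169.] [323. 226.]
side crock 0.73 [283. 123. 331. 214.]
  pred body [283. 168.] [320. 215.]
6
[[0,-0.1,-0.1,0.0276,-0.0002,0.0236,0.7],[0,-0.1,-0.1,0.0276,-0.0001,0.0235,0.7],[0,-0.1,-0.1,0.0276,-0.0001,0.0234,0.7],[0,-0.1,-0.1,0.0277,-0.0001,0.0234,0.7],[0,-0.1,-0.1,0.0277,0,0.0233,0.7],[0,-0.1,-0.1,0.0278,0,0.0233,0.7]]
```

Call:
drive_tool(rows=[[0,0,0,0.0061,0,0.0051,0.7],[0,0,0,0.0061,0,0.0051,0.7],[0,0,0,0.0061,0,0.0051,0.7],[0,0,0,0.0061,0,0.0051,0.7],[0,0,0,0.0061,0,0.0051,0.7],[0,0,0,0.0061,0,0.0051,0.7]])

```text
time: 17.0
tool_pos: [0.5227, 0.0162, 0.0195]
tcp_rot: [-2.003, -1.644, -0.73]
wrist_force: [-1.2, -5.0, -2.2]
width: 0.699
grip_force: 2.1
```

Call:
drive_tool(rows=[[0,0,0,0.0046,0,0.0039,0.7],[0,0,0,0.0046,0,0.0039,0.7],[0,0,0,0.0046,0,0.0039,0.7],[0,0,0,0.0046,0,0.0039,0.7],[0,0,0,0.0046,0,0.0039,0.7],[0,0,0,0.0046,0,0.0039,0.7],[0,0,0,0.0046,0,0.0039,0.7],[0,0,0,0.0046,0,0.0039,0.7]])

```text
time: 17.67
tool_pos: [0.5315, 0.0646, 0.0199]
tcp_rot: [-2.001, -1.643, -0.73]
wrist_force: [-1.7, -5.7, -2.6]
width: 0.698
grip_force: 2.5
```

```bash
python3 -c "
from push import *
look()
x=status.read_state()['tool_pos'];plan(c1-.06*d+[0,0,.02],RP,.7,20)" | cut -c1-150
```

```text
17.6667 [0.5315 0.0646 0.0199] along 0.1034 lat -0.0003 [-1.7 -5.7 -2.6] 0.6983648508827954
w 0.7 [ 32.   2. 638. 276.]
scene crock 0.59 [240. 117. 295. 229.]
scene spoon 0.67 [285. 135. 328. 187.]
  pred body [247. 172.] [293. 231.]
side crock 0.95 [287. 114. 318. 198.]
  pred body [285. 159.] [320. 203.]
20
[[0,0,0,0.0046,-0.0001,0.004,0.7],[0,0,0,0.0046,0,0.004,0.7],[0,0,0,0.0046,0,0.004,0.7],[0,0,0,0.0046,0,0.004,0.7],[0,0,0,0.0046,0,0.004,0.7],[0,0,0,0
[[0,0,0,0.0046,0,0.004,0.7],[0,0,0,0.0046,0,0.004,0.7],[0,0,0,0.0046,0,0.004,0.7],[0,0,0,0.0046,0,0.004,0.7],[0,0,0,0.0046,0,0.0039,0.7],[0,0,0,0.0046
[[0,0,0,0.0046,0,0.0039,0.7],[0,0,0,0.0046,0,0.0039,0.7],[0,0,0,0.0046,0,0.0039,0.7],[0,0,0,0.0046,0,0.0039,0.7]]
```

Call:
drive_tool(rows=[[0,0,0,0.0046,0,0.0039,0.7],[0,0,0,0.0046,0,0.0039,0.7],[0,0,0,0.0046,0,0.0039,0.7],[0,0,0,0.0046,0,0.0039,0.7],[0,0,0,0.0046,0,0.0039,0.7],[0,0,0,0.0046,0,0.0039,0.7],[0,0,0,0.0046,0,0.0039,0.7],[0,0,0,0.0046,0,0.0039,0.7]])

```text
time: 18.73
tool_pos: [0.5431, 0.1095, 0.0217]
tcp_rot: [-2.004, -1.646, -0.734]
wrist_force: [-4.4, -19.6, 10.0]
width: 0.702
grip_force: 9.2
```

Call:
drive_tool(rows=[[0,0,0,0.0046,0,0.0039,0.7],[0,0,0,0.0046,0,0.0039,0.7],[0,0,0,0.0046,0,0.0039,0.7],[0,0,0,0.0046,0,0.0039,0.7],[0,0,0,0.0046,0,0.0039,0.7],[0,0,0,0.0046,0,0.0039,0.7]])

```text
time: 19.23
tool_pos: [0.5481, 0.1471, 0.0206]
tcp_rot: [-2.001, -1.643, -0.731]
wrist_force: [-0.1, -4.4, -3.2]
width: 0.697
grip_force: 2.4
```

```bash
python3 -c "
from push import *
look()
S=read_camera('scene');m=masks_of(S,'spoon')[0]['mask'];ys,xs=np.nonzero(m)
for v in range(ys.min(),ys.max()+1,6): a=xs[ys==v]; print(v,a.min() if len(a) else '',a.max() if len(a) else '')
"
```

```text
19.2333 [0.5481 0.1471 0.0206] along 0.1876 lat -0.0012 [-0.1 -4.4 -3.2] 0.6965197900558706
w 0.92 [ 46.   0. 584. 277.]
scene crock 0.82 [192. 126. 268. 233.]
scene spoon 0.92 [250. 129. 285. 192.]
  pred body [218. 176.] [266. 236.]
side crock 0.86 [290. 110. 318. 191.]
side spoon 0.57 [291. 107. 320. 190.]
  pred body [286. 152.] [320. 194.]Traceback (most recent call last):
  File "<string>", line 4, in <module>
    S=read_camera('scene');m=masks_of(S,'spoon')[0]['mask'];ys,xs=np.nonzero(m)
                             ~~~~~~~~~~~~~~~~~~~^^^
IndexError: list index out of range
```

Call:
drive_tool(rows=[[0,0,0,0.0046,0,0.0039,0.7],[0,0,0,0.0046,0,0.0039,0.7],[0,0,0,0.0046,0,0.0039,0.7],[0,0,0,0.0046,0,0.0039,0.7],[0,0,0,0.0046,0,0.0039,0.7],[0,0,0,0.0035,0,0.003,0.7],[0,0,0,0.002,0,0.0017,0.7],[0,0,0,0,0,0,0.7]])

```text
time: 20.4
tool_pos: [0.5548, 0.1849, 0.0211]
tcp_rot: [-1.999, -1.643, -0.731]
wrist_force: [-0.8, -0.6, -1.0]
width: 0.7
grip_force: 1.0
```

```bash
python3 -c "
from push import *
look()
q=status.read_state()['q']; x=status.read_state()['tool_pos']
# retreat back along -d horizontally
for k in (.05,.1,.2): q,c=ik(x-k*d+[0,0,k*.5],RP,q); print(round(c,6),q.round(2))
"
```

```text
20.4 [0.5548 0.1849 0.0211] along 0.226 lat -0.0007 [-0.8 -0.6 -1. ] 0.7000874772995711
w 0.9 [ 16.   2. 614. 279.]
scene crock 0.94 [181. 126. 252. 235.]
  pred body [204. 177.] [254. 238.]
side crock 0.66 [308. 259. 336. 286.]
  pred body [287. 149.] [320. 190.]
0.0 [-0.21  0.28  2.15  0.9   0.97 -0.66]
0.0 [-0.31  0.24  2.14  0.83  1.05 -0.66]
0.0 [-0.5   0.19  2.08  0.71  1.22 -0.69]
```

Call:
drive_tool(rows=[[0,0,0,-0.0077,0,-0.0064,0.7],[0,0,0,-0.0077,0,-0.0064,0.7],[0,0,0,-0.0077,0,-0.0064,0.7],[0,0,0,-0.015,0,-0.0135,0.7],[0,0,0,-0.015,0,-0.0135,0.7],[0,0,0,-0.015,0,-0.025,0.7],[0,0,0,-0.015,0,-0.03,0.7],[0,0,0,-0.015,0,-0.03,0.7]])

```text
time: 21.47
tool_pos: [0.5237, 0.0252, 0.0569]
tcp_rot: [-2.0, -1.641, -0.731]
wrist_force: [0.8, -0.1, 0.7]
width: 0.701
grip_force: 0.0
```

Call:
drive_tool(rows=[[0,0,0,-0.02,0,-0.03,0.7],[0,0,0,-0.02,0,-0.03,0.7],[0,0,0,-0.02,0,-0.02,0.7],[0,0,0,0,0,0,0.7],[0,0,0,0,0,0,0.7],[0,0,0,0,0,0,0.7]])

```text
time: 21.97
tool_pos: [0.5059, -0.0692, 0.0783]
tcp_rot: [-2.001, -1.64, -0.732]
wrist_force: [0.4, 0.8, -0.4]
width: 0.7
grip_force: 0.0
```

Run:
```python
from push import *
look()
s=status.read_state();print(s['joint_vel'].round(3))
a=cv2.imread('pics/scene_last.png')[90:290,120:320];b=cv2.imread('pics/side_last.png')[70:230,230:390]
for n,pp in (('scene',[.568,.244]),('side',[.568,.244])):
    P_=read_camera(n)
    print(n,[proj(P_,[*pp,z]).round(1) for z in (.004,.134)])
    # predicted full rim ellipse
    print([proj(P_,[.565+.065*np.cos(k),.243+.065*np.sin(k),.134]).round(0).tolist() for k in np.arange(4)*np.pi/2])
cv2.imwrite('pics/v5.png',np.hstack([cv2.resize(a,(400,400),interpolation=2),cv2.resize(b,(400,400),interpolation=2)]))
```

```text
21.9667 [ 0.5059 -0.0692  0.0783] along -0.0328 lat -0.0 [ 0.4  0.8 -0.4] 0.700061226875078
w 0.49 [288.   0. 352.  10.]
scene crock 0.66 [182. 124. 255. 236.]
scene spoon 0.67 [240. 137. 280. 192.]
  pred body [293. 167.] [336. 224.]
side crock 0.97 [311. 104. 328. 184.]
  pred body [282. 172.] [320. 220.]
[-0.004  0.    -0.004 -0.001  0.     0.   ]
scene [array([231.5, 223.6]), array([227. , 185.6])]
[[222.0, 177.0], [205.0, 191.0], [234.0, 196.0], [249.0, 181.0]]
side [array([304.5, 182.9]), array([303.5, 152.8])]
[[319.0, 152.0], [300.0, 148.0], [287.0, 154.0], [305.0, 158.0]]
```

View pics/v5.png

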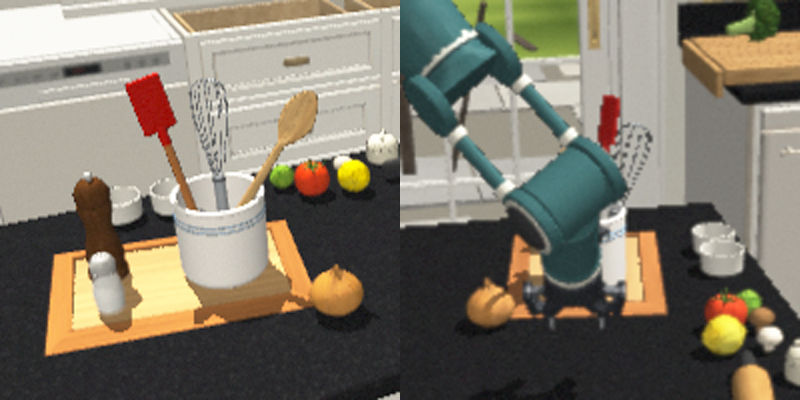

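The scene picture shows the crock standing inside the tray rim, salt, mill and onion in place, and the spoon leaning towards -y with its head near px (273,142). I move the arm clear so that both cameras can measure the lean.

Run:
```python
from push import *
s=status.read_state();x=s['tool_pos'];q=s['q'];r=R.from_rotvec(s['tcp_rot'])
W=[(np.array([.46,-.25,.25]),r,8),(np.array([.25,-.6,.3]),Rt([.6,.6,0],[0,0,-1]),14)]
st=(x,r)
for p,rr,n in W:
    w=(st[1].inv()*rr).as_rotvec()
    for k in (.5,1): q,c=ik(st[0]+(p-st[0])*k,st[1]*R.from_rotvec(w*k),q);print(round(c,6),q.round(2))
    st=plan(p,rr,.7,n,st)
```

```text
0.0 [-0.75  0.23  1.94  0.58  1.43 -0.78]
0.0 [-0.88  0.23  1.77  0.52  1.64 -0.79]
8
[[0,0,0,-0.0038,-0.0016,-0.0315,0.7],[0,0,0,-0.0038,-0.0016,-0.0315,0.7],[0,0,0,-0.0038,-0.0016,-0.0315,0.7],[0,0,0,-0.0038,-0.0016,-0.0315,0.7],[0,0,0,-0.0038,-0.0016,-0.0315,0.7],[0,0,0,-0.0038,-0.0016,-0.0315,0.7],[0,0,0,-0.0038,-0.0016,-0.0315,0.7],[0,0,0,-0.0038,-0.0016,-0.0315,0.7]]
0.0 [-1.08  0.16  1.69  0.26  1.54 -0.62]
0.0 [-1.21  0.18  1.58  0.    1.38 -0.43]
14
[[-0.9,-2.8,2.3,-0.0185,-0.01,-0.0205,0.7],[-0.9,-2.8,2.3,-0.0199,-0.0089,-0.0197,0.7],[-0.9,-2.8,2.3,-0.0212,-0.0078,-0.0188,0.7],[-0.9,-2.8,2.3,-0.0224,-0.0066,-0.0179,0.7],[-0.9,-2.8,2.3,-0.0235,-0.0054,-0.0168,0.7],[-0.9,-2.8,2.3,-0.0244,-0.0042,-0.0157,0.7],[-0.9,-2.8,2.3,-0.0253,-0.003,-0.0146,0.7],[-0.9,-2.8,2.3,-0.0261,-0.0017,-0.0134,0.7]]
[[-0.9,-2.8,2.3,-0.0268,-0.0004,-0.0121,0.7],[-0.9,-2.8,2.3,-0.0273,0.0008,-0.0107,0.7],[-0.9,-2.8,2.3,-0.0278,0.0021,-0.0094,0.7],[-0.9,-2.8,2.3,-0.0281,0.0034,-0.008,0.7],[-0.9,-2.8,2.3,-0.0283,0.0046,-0.0065,0.7],[-0.9,-2.8,2.3,-0.0283,0.0059,-0.0051,0.7]]
```

Call:
drive_tool(rows=[[0,0,0,-0.004,-0.002,-0.031,0.7],[0,0,0,-0.004,-0.002,-0.031,0.7],[0,0,0,-0.004,-0.002,-0.031,0.7],[0,0,0,-0.004,-0.002,-0.031,0.7],[0,0,0,-0.004,-0.002,-0.031,0.7],[0,0,0,-0.004,-0.002,-0.031,0.7],[0,0,0,-0.004,-0.002,-0.031,0.7],[0,0,0,-0.004,-0.002,-0.031,0.7]])

```text
time: 23.13
tool_pos: [0.4563, -0.2492, 0.2471]
tcp_rot: [-2.0, -1.643, -0.731]
wrist_force: [0.5, -0.4, 0.7]
width: 0.703
grip_force: 0.0
```

Call:
drive_tool(rows=[[-0.9,-2.8,2.3,-0.018,-0.01,-0.02,0.7],[-0.9,-2.8,2.3,-0.02,-0.009,-0.02,0.7],[-0.9,-2.8,2.3,-0.021,-0.008,-0.019,0.7],[-0.9,-2.8,2.3,-0.022,-0.007,-0.018,0.7],[-0.9,-2.8,2.3,-0.023,-0.005,-0.017,0.7],[-0.9,-2.8,2.3,-0.024,-0.004,-0.016,0.7],[-0.9,-2.8,2.3,-0.025,-0.003,-0.015,0.7],[-0.9,-2.8,2.3,-0.026,-0.002,-0.013,0.7]])

```text
time: 23.8
tool_pos: [0.3362, -0.4478, 0.2769]
tcp_rot: [-2.547, -1.439, -0.345]
wrist_force: [0.1, 0.5, 0.5]
width: 0.704
grip_force: 0.0
```

Call:
drive_tool(rows=[[-0.9,-2.8,2.3,-0.027,0,-0.012,0.7],[-0.9,-2.8,2.3,-0.027,0.001,-0.011,0.7],[-0.9,-2.8,2.3,-0.028,0.002,-0.009,0.7],[-0.9,-2.8,2.3,-0.028,0.003,-0.008,0.7],[-0.9,-2.8,2.3,-0.028,0.005,-0.007,0.7],[-0.9,-2.8,2.3,-0.028,0.006,-0.005,0.7],[0,0,0,0,0,0,0.7],[0,0,0,0,0,0,0.7]])

```text
time: 24.47
tool_pos: [0.2478, -0.5969, 0.2979]
tcp_rot: [2.901, 1.204, 0.004]
wrist_force: [-0.3, -0.5, 0.5]
width: 0.696
grip_force: 0.0
```

Run:
```python
from push import *
s=status.read_state();print(s['time'],s['tool_pos'].round(3))
S=read_camera('scene');D=read_camera('side');save(S,'s9');save(D,'d9')
M={}
for n,P_ in (('S',S),('D',D)):
    for o in ('crock','spoon','tray'):
        for q in masks_of(P_,o)[:1]:
            print(n,o,round(q['score'],2),np.round(q['bbox'])); M[n,o]=q['mask']
if ('S','spoon') in M and ('D','spoon') in M:
    L={}
    for n in 'SD':
        ys,xs=np.nonzero(M[n,'spoon']); top=ys<=ys.min()+np.ptp(ys)*.3
        bot=ys>=ys.max()-3; L[n]=((xs[top].mean(),ys[top].mean()),(xs[bot].mean(),ys[bot].mean()));print(n,L[n])
    P_={'S':S,'D':D}
    # intersect planes of the two axis lines
    nn=[];pt=[]
    for n in 'SD':
        o,a=ray(P_[n],*L[n][0]);_,b_=ray(P_[n],*L[n][1]);nn.append(np.cross(a,b_)/np.linalg.norm(np.cross(a,b_)));pt.append(o)
    dr=np.cross(*nn);dr/=np.linalg.norm(dr);dr*=np.sign(dr[2])
    X=tri([ray(S,*L['S'][0]),ray(D,*L['D'][0])]);print('head mid',X.round(3),'dir',dr.round(3),'lean',np.degrees(np.arccos(dr[2])).round(1))
    print('foot on line at z=.02',(X+dr*(.02-X[2])/dr[2]).round(3),'foot by length .27',(X-dr*.275).round(3))
```

```text
24.4667 [ 0.248 -0.597  0.298]
S crock 0.69 [181. 126. 254. 234.]
S spoon 0.69 [238. 138. 278. 196.]
S tray 0.7 [145. 200. 278. 267.]
D crock 0.94 [291. 108. 321. 188.]
D spoon 0.46 [293. 129. 304. 156.]
D tray 0.8 [275. 165. 336. 195.]
S ((np.float64(269.58245614035087), np.float64(144.4701754385965)), (np.float64(242.47058823529412), np.float64(190.0)))
D ((np.float64(295.9178082191781), np.float64(133.5068493150685)), (np.float64(296.0), np.float64(154.5)))
head mid [0.524 0.124 0.254] dir [-0.054 -0.561  0.826] lean 34.3
foot on line at z=.02 [0.54  0.283 0.02 ] foot by length .27 [0.539 0.278 0.027]
```

The spoon leans about 34° (horizontal offset about 0.17 m, head about 0.27 m high) with its foot in the left front pocket. The crock is where planned, about y = -65 mm in the tray frame. Handing in.

```bash
python3 -c "
from workcell import workorder
print(workorder.finish_job())"
```

```text
the job is handed in; nothing more can be done
None
```

I handed the job in at about 24.5 s: the crock stands on the tray floor inside the rim, with the spoon handle-down in its left front pocket leaning about 34° by camera measurement; the hand-in returned no verdict.

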